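# Hang cassette baskets in the drying cabinet and latch it

### The job

Put the cassette baskets away to dry: release the red T-handle and swing the cabinet's lid up until it stands open, then hang every basket from the drain tray by its wire eye on a hook inside, one to a hook, without the baskets or the robot touching the blue frame of the opening or its gasket. Then shut the lid and turn the T-handle fully home again so that the lid is drawn tight on its gasket. Leave the jar, the slide box and the tube rack where they are.

Things in the scene. Friction and masses are not known exactly. Their poses are not given: they have to be found in the camera images.
- cabinet: White bench drying cabinet, an open-topped box with hinged lid, fixed: 160 mm (x) by 290 mm (y), 135 mm high. Origin at bench level; front face (robot side) at x = -85 mm, back at +75 mm, z up. Walls 10 mm, floor 4 mm. A grey bracket under the red T-handle sticks out in front to x = -135 mm
- frame: Blue frame around the cabinet's top opening (origin and axes of the cabinet), band from 105 to 135 mm above the bench. Clear opening: x = -69 to +59 mm, y = -130 to +130 mm in the cabinet's axes. A black rubber gasket lies on top of it, up to 145 mm
- hooks: The three fixed dark steel hooks inside the cabinet, one rigid part (origin and axes of the cabinet). See hook0 to hook2
- hook0 (a point): Seat of the left (cabinet y = +80 mm) hook: top of its bar where an eye hangs, at cabinet x = +6 mm, 87 mm above the bench; axes as the cabinet's. Hook: 8 mm bar coming from the back wall towards -x, slightly falling, level within 6 mm of the seat, then bent up and forward; its tip reaches 14 mm above and, with its bar, 20 mm in front (-x) of the seat
- hook1 (a point): Seat of the middle (y = 0) hook: top of its bar where an eye hangs, at cabinet x = +6 mm, 87 mm above the bench; axes as the cabinet's. Hook: 8 mm bar coming from the back wall towards -x, slightly falling, level within 6 mm of the seat, then bent up and forward; its tip reaches 14 mm above and, with its bar, 20 mm in front (-x) of the seat
- hook2 (a point): Seat of the right (y = -80 mm) hook: top of its bar where an eye hangs, at cabinet x = +6 mm, 87 mm above the bench; axes as the cabinet's. Hook: 8 mm bar coming from the back wall towards -x, slightly falling, level within 6 mm of the seat, then bent up and forward; its tip reaches 14 mm above and, with its bar, 20 mm in front (-x) of the seat
- lid (a joint): Lid hinge, rad: 0 = drawn tight on the gasket, about 0.02 = shut but loose on the springy gasket, 1.57 = upright, 1.75 = end stop. Stiff: the lid stays at any angle. Clear plate 165 x 290 x 10 mm with aluminium edges, 0.4 kg, lifts with 4 N at the handle; drawing it tight takes 14 N at its front edge
- lid_hinge (a point): Point on the lid's hinge axis at the cabinet's back edge (cabinet x = +75 mm, y = 0, 141 mm above the bench), with the cabinet's axes. The axis runs along cabinet y; the lid's front edge rises as it opens
- lid_handle (a point): Middle of the lid's black handle: 10 mm round bar, 90 mm long, parallel to the hinge, held at its ends. 210 mm from the hinge axis (5 mm above the hinge plane when shut), at cabinet y = +30 mm, 45 mm from the lid's front edge, so a finger fits between; the bar can turn between the finger pads as the lid swings
- latch (a joint): Angle of the red T-handle latch, rad: 0 = fully home (tight), 1.45 = end stop, released. Seen from above it turns clockwise to release, anticlockwise to tighten; stays where it is left; needs about 0.3 N m. Its cam arm runs up a steel ramp on the lid's front edge and draws the lid down over the last 0.9 rad; above 1.2 the lid is free
- latch_grip (a point): Centre of the T-handle's red crossbar, on its vertical axis (cabinet x = -125 mm, y = -100 mm, 190 mm above the bench). Crossbar 66 mm along this point's y, 16 mm thick, 24 mm tall; at joint 0 the point has the cabinet's axes (bar parallel to the hinge). The cam arm below tops out at 168 mm
- tray: White plastic drain tray lying loose on the bench, 0.6 kg, 250 x 230 mm, rim 12 mm high, floor 6 mm thick. Origin under its middle. The baskets stand on it at the start
- basket0: Steel basket of cassettes with blue grip tab, about 0.13 kg, bottom-heavy; may be absent. Origin: centre of underside, z up. Basket 30 (x) by 48 (y) by 32 mm; above it a wire eye in its y-z plane, open along x: 26 mm wide, from 32 to 69 mm up, 6 mm wire, top wire 38 mm long up to 75 mm; then the tab, 22 (x) by 12 mm (y), from 73 to 107 mm. Same when turned by half a turn
- eye0 (a point): Underside of the top of basket0's eye, 69 mm above its underside, on its centre line: the point that comes to rest on a hook's seat (basket underside then 18 mm above the bench). Axes as the basket's
- basket1: Steel basket of cassettes with green grip tab, about 0.13 kg, bottom-heavy; may be absent. Origin: centre of underside, z up. Basket 30 (x) by 48 (y) by 32 mm; above it a wire eye in its y-z plane, open along x: 26 mm wide, from 32 to 69 mm up, 6 mm wire, top wire 38 mm long up to 75 mm; then the tab, 22 (x) by 12 mm (y), from 73 to 107 mm. Same when turned by half a turn
- eye1 (a point): Underside of the top of basket1's eye, 69 mm above its underside, on its centre line: the point that comes to rest on a hook's seat (basket underside then 18 mm above the bench). Axes as the basket's
- basket2: Steel basket of cassettes with orange grip tab, about 0.13 kg, bottom-heavy; may be absent. Origin: centre of underside, z up. Basket 30 (x) by 48 (y) by 32 mm; above it a wire eye in its y-z plane, open along x: 26 mm wide, from 32 to 69 mm up, 6 mm wire, top wire 38 mm long up to 75 mm; then the tab, 22 (x) by 12 mm (y), from 73 to 107 mm. Same when turned by half a turn
- eye2 (a point): Underside of the top of basket2's eye, 69 mm above its underside, on its centre line: the point that comes to rest on a hook's seat (basket underside then 18 mm above the bench). Axes as the basket's
- jar: Amber jar with white cap, 56 mm across, 85 mm tall; bystander. Origin under its middle
- slide_box: Pale and blue slide box, 90 x 60 x 30 mm; bystander. Origin under its middle
- tube_rack: Red tube rack with pink-capped tubes, 120 x 70 mm, 62 mm tall; bystander. Origin under its middle
There are look-alikes about, which are no part of the job. Leave any purple or turquoise look-alike of the basket0 alone.

How it is judged:
By the outcome, as a careful person would: the job done as asked, in the order asked, and still so for the second after the job is handed in, with the robot touching nothing.
Of basket0, basket1, basket2 only 2 to 3 are there at a start; the rules pass over those that are not, and their reading is None.
At some moment in a run one of tray may be knocked a few centimetres aside while the robot is not near it.
It also fails if it takes over 200 s, if anything falls off the work surface, if the arm or the gripper's body presses on something with over 40 N, if the wrist force passes 120 N, or if a joint passes its speed limit or range.

### The arm

A 7-joint arm with a two-finger parallel gripper is mounted at the origin on the work surface. World frame = base frame: x ahead of the robot, y to its left, z up, the work surface at z = 0. Lengths are in mm, angles in rad, forces in N, time in s.
With the tool pointing down it reaches from about 425 to 950 mm from the base axis. Payload 4.7 kg.
Tool frame: the origin (TCP) lies on the centre line of the jaws, within the pads' length; the fingertips stand 22 mm ahead of it and the grasp point (between the pads) lies 3 mm ahead of it; x points along the fingers, y is the direction in which the jaws open and shut, and the axes are right-handed (so a half turn about x gives the same grasp; the last joint's range is limited). The gripper opens to 87 mm and grips with 3 to 60 N. Pads are 19 mm wide; open, the fingers measure 117 mm over their backs; the gripper's body (75 mm by 190 mm) begins 51 mm behind the grasp point.
Start: joints at [-1.155, 0.469, -0.049, 1.532, 0.024, 1.141, -0.082], TCP at [290.401, 609.356, 244.573] pointing down, gripper open.
Joint ranges: [-2.59, 2.59], [-0.33, 1.99], [-1.39, 1.29], [0.1, 2.45], [-1.04, 4.18], [0.21, 1.99], [-2.66, 2.66]. Speed limits (rad/s): [2.57, 2.57, 3.14, 3.14, 3.14, 3.14, 3.14].

### API

Orientations are given as a 3x3 rotation matrix whose columns are the frame's x, y, z axes.
In Python, from plant import * gives the robot as it stands.
- The arm moves only by the shell command python3 -m creep 'ROWS' [FORCE]. ROWS is text: rows parted by semicolons, each of 5 numbers parted by spaces: the opening, from 0 (shut) to 1 (fully open), then the shift along the tool's x, y, z scaled (see below), then the turn about the tool's x scaled (see below). A call has 1 to 5 rows; each row shifts and turns the commanded pose from where the row before left it, along the tool's axes as they then stand; what a row does not reach is not made up. The controller multiplies each number of a shift by 0.06 m and each number of a turn by 0.5 rad. A row lasts 1/8 s, in which the tool goes at most 62.5 mm and 10.7 degrees, less where a joint would pass 70% of its speed; a pose out of reach is approached as far as the arm can. A call with a number of a shift or a turn outside -1 to 1 is refused whole. A call with a gripper value outside its range is refused whole. The fingers move at their own pace and stop on an object; FORCE is the grip in N (left out, the last holds). Time passes only in rows, so rows that do not move let the fingers close. It gives the time, the measured TCP pose, the force and the opening at its end, in the units of the state.
- state(): the state, without advancing time (a new reading comes with each control period).
- grab_frame(name): name is "scene" or "side" or "wrist"; returns a dict with "pixels" (400x640x3 uint8, blue, green, red), "z_map" (400x640 float32, mm along the optical axis (not along the pixel's ray), 0 where there is no reading), "K" (3x3 intrinsics, pixels), "eye" and "attitude" of the camera in the world. Camera axes: x right, y up, looking along -z (the intrinsics and any distortion apply to the point x, -y, -z); pixel columns grow to the right and rows downward; lengths in mm; the calibration is good to about 2 mm. A picture is of the moment at which its call begins.
- finish_job(): hands the job in, once; it reports no verdict.
The state is a dict: "time_s": time; "joint_positions": joint angles; "dq": joint speeds; "effort": joint torques, N m; "tool_pos": TCP position; "tcp_rot": TCP orientation; "ft_force": force on the tool from outside, world axes, zero at the start; "wrist_torque": the same for the moment, N m; "opening": opening from 0.0 (shut) to 1.0 (fully open).
Only numpy, scipy, OpenCV 4.12 (cv2) and the standard library are available. Lean on these libraries where they do the work, as an engineer would, in place of code of your own. Each camera call takes 0.05 s, during which the arm holds its last target.

## Working session

There is one attempt and no reset: what is moved stays moved. The work goes in short steps, Python scripts to look and compute and a shell command to move; the robot and the scene stay as the last step left them, time stands still between calls to the robot, and variables do not carry over. Pictures are saved under pics/ and viewed, and the job is handed in when it is done.

```bash
ls; mkdir -p pics; cat > h.py <<'E'
from plant import *
import numpy as np, cv2
def save(cam,fn,crop=None,scale=1):
    f=grab_frame(cam); im=f["pixels"]
    np.savez('/tmp/'+cam+'.npz',z=f["z_map"],K=f["K"],eye=f["eye"],att=f["attitude"],im=im)
    if crop: im=im[crop[1]:crop[3],crop[0]:crop[2]]
    if scale!=1: im=cv2.resize(im,None,fx=scale,fy=scale,interpolation=cv2.INTER_CUBIC)
    cv2.imwrite('pics/'+fn,im); return f
def load(cam):
    return np.load('/tmp/'+cam+'.npz')
def p3(f,u,v,z=None):
    K=f['K']; 
    if z is None: z=f['z'][int(v),int(u)]
    c=np.array([(u-K[0,2])/K[0,0]*z,-(v-K[1,2])/K[1,1]*z,-z])
    return np.asarray(f['att'])@c+np.asarray(f['eye'])
def cloud(f):
    K=f['K'];z=f['z'];v,u=np.mgrid[0:z.shape[0],0:z.shape[1]]
    c=np.stack([(u-K[0,2])/K[0,0]*z,-(v-K[1,2])/K[1,1]*z,-z],-1)
    return c@np.asarray(f['att']).T+np.asarray(f['eye'])
E
python3 - <<'E'
from h import *
for c in ["scene","side","wrist"]:
    f=save(c,c+"0.png"); print(c,f["K"],f["eye"],f["attitude"])
    print([k for k in f])
print(state())
E
```

```text
pics
scene [[456.73353006   0.         321.93912907]
 [  0.         456.73353006 201.8046877 ]
 [  0.           0.           1.        ]] [1181.79292477 -895.26963259  892.65479276] [[ 0.7703488  -0.38286489  0.5098796 ]
 [ 0.63732291  0.43782453 -0.63413657]
 [ 0.01955083  0.8134643   0.58128616]]
['pixels', 'z_map', 'K', 'eye', 'attitude']
side [[407.9733554    0.         316.37858641]
 [  0.         407.9733554  198.75503395]
 [  0.           0.           1.        ]] [ -41.13188101 -813.72354236 1206.14388048] [[ 0.78624336  0.45547265 -0.41757159]
 [-0.61780764  0.59215666 -0.51736275]
 [ 0.01162321  0.66475195  0.74697373]]
['pixels', 'z_map', 'K', 'eye', 'attitude']
wrist [[281.96938908   0.         316.59201265]
 [  0.         281.96938908 201.47251862]
 [  0.           0.           1.        ]] [214.50910297 645.61765858 383.92601271] [[ 0.43104094 -0.86021953 -0.27244462]
 [ 0.90232938  0.41014528  0.13259916]
 [-0.00232251 -0.30299045  0.95299076]]
['pixels', 'z_map', 'K', 'eye', 'attitude']
{'time_s': 0.15, 'joint_positions': array([-1.15489533,  0.46925649, -0.04858115,  1.53340429,  0.02410457,
        1.14099197, -0.08232033]), 'dq': array([ 0.00018157, -0.00239603,  0.0006722 , -0.00451533, -0.00209385,
       -0.00095851, -0.00174664]), 'effort': array([-3.35209470e-04, -5.08428669e+01, -8.13114597e-02, -2.36418647e+01,
       -6.13675453e-02,  3.56438546e-02,  1.13556644e-04]), 'tool_pos': array([290.24966174, 608.94788333, 243.74667262]), 'tcp_rot': array([[-5.83745616e-04,  4.30282741e-01,  9.02693980e-01],
       [-1.35409923e-03,  9.02692966e-01, -4.30283133e-01],
       [-9.99998913e-01, -1.47351312e-03,  5.57024672e-05]]), 'ft_force': array([0.12946022, 0.38467089, 0.03966076]), 'wrist_torque': array([-0.02418593, -0.00941177,  0.01272865]), 'opening': 0.9991465339384907}
```

View pics/scene0.png

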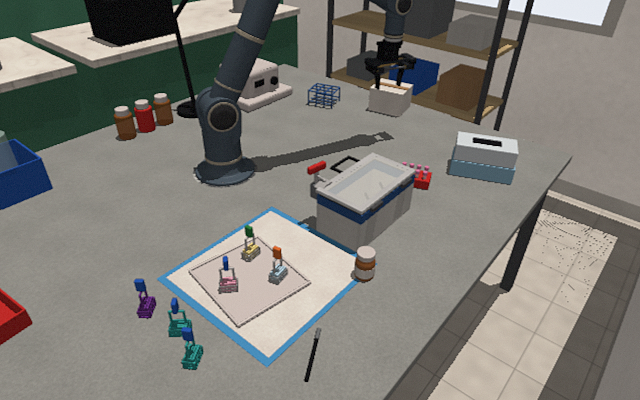

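View pics/side0.png

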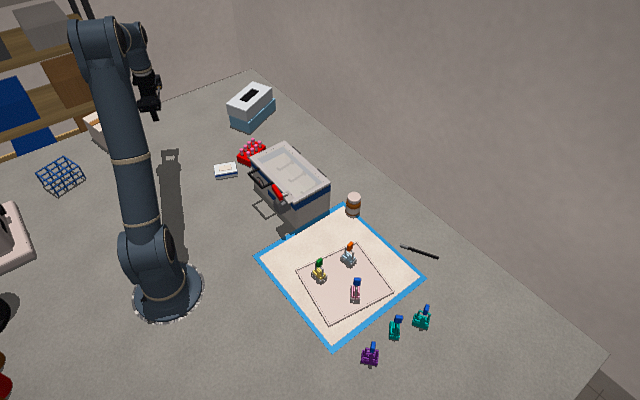

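View pics/wrist0.png

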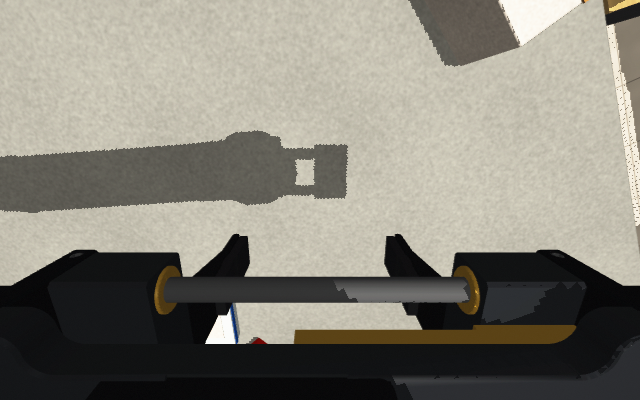

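The scene view shows the tray with three baskets: blue tab (225,262), green tab (249,231) and orange tab (277,252). The look-alikes are off the tray: one purple (140,287) and two turquoise (175,303) and (187,335). The cabinet is at about (365,200) with the red T-handle at (317,167). Next I'll take enlarged crops.

```bash
python3 - <<'E'
from h import *
save("scene","s1.png",(160,130,440,340),2.8)
save("side","d1.png",(220,120,420,320),3)
E
```

```text
(no output)
```

View pics/s1.png

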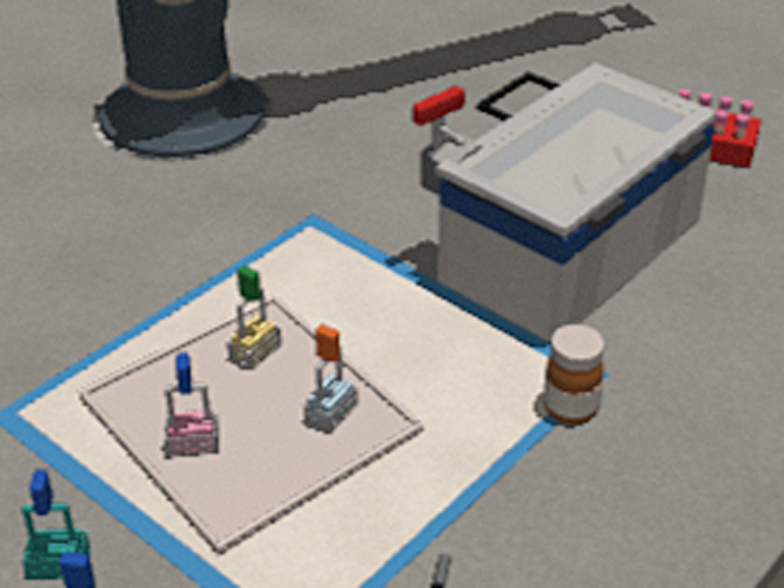

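View pics/d1.png

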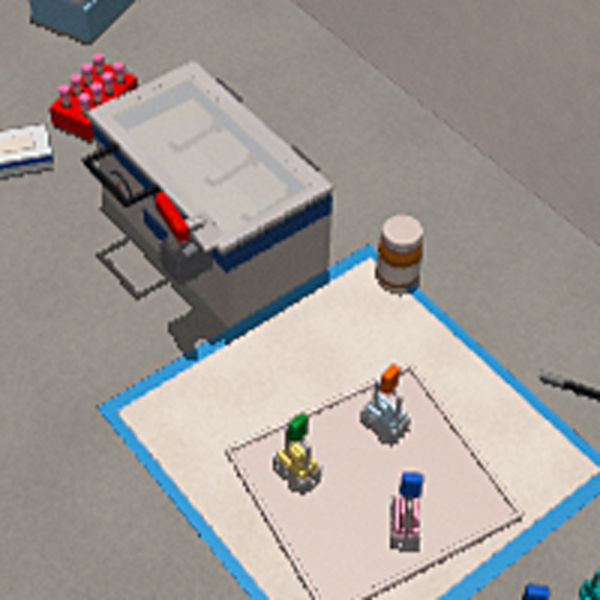

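```bash
python3 - <<'E'
from h import *
for cam in ["scene","side"]:
    f=load(cam); P=cloud(f); im=f['im'].astype(int); ok=(f['z']>0)
    # red handle
    b,g,r=im[...,0],im[...,1],im[...,2]
    X=P[...,0];Y=P[...,1];Z=P[...,2]
    m=ok&(r>120)&(g<60)&(b<60)&(Z>150)&(Z<230)&(X>200)&(X<1000)
    q=P[m]; print(cam,'red',len(q)); 
    if len(q):
        t=q[q[:,2]>195]; 
        print(q.mean(0),q.max(0)[2],t.mean(0) if len(t) else None, cv2.minAreaRect(q[:,:2].astype(np.float32)))
    # lid top
    for zz in [(145,165)]:
        m=ok&(Z>zz[0])&(Z<zz[1])&(X>300)&(X<900)&(abs(Y)<500)&(abs(r-b)<40)
        q=P[m]; print('lid',len(q), np.percentile(q[:,2],[5,50,95]))
        print(cv2.minAreaRect(q[:,:2].astype(np.float32)))
    for n,c in dict(blue=(b>120)&(r<60)&(g<90),green=(g>80)&(r<50)&(b<80),orange=(r>150)&(g>50)&(g<120)&(b<60)).items():
        m=ok&c&(Z>70)&(Z<130)&(X>200)&(X<900)
        cc,lab,st,cen=cv2.connectedComponentsWithStats(m.astype(np.uint8))
        for i in range(1,cc):
            if st[i,4]>15:
                q=P[lab==i]; t=q[q[:,2]>q[:,2].max()-3]
                print(n,cen[i],st[i,4],q.mean(0).round(1),'zmax',q[:,2].max().round(1),'top',t.mean(0).round(1),cv2.minAreaRect(t[:,:2].astype(np.float32)))
E
```

```text
scene red 54
[444.64774861  -9.88696178 201.09811958] 204.8930699818028 [444.64774861  -9.88696178 201.09811958] ((444.26055908203125, -8.171894073486328), (59.87971115112305, 10.2941255569458), 79.0559310913086)
lid 3291 [148.65165141 152.07121948 155.28011381]
((539.1178588867188, 94.69561004638672), (299.6944885253906, 227.4835968017578), 89.72422790527344)
blue [224.68421053 259.10526316] 19 [ 471.4 -391.9  112.3] zmax 115.4 top [ 471.7 -393.2  113.8] ((471.6976318359375, -392.3896179199219), (7.316056251525879, 15.078713417053223), 47.596370697021484)
blue [138.68181818 280.09090909] 22 [ 370.1 -568.4  107.6] zmax 110.0 top [ 369.6 -568.9  108.5] ((369.42950439453125, -568.3724975585938), (14.731630325317383, 8.507511138916016), 65.41548156738281)
blue [173.40740741 300.96296296] 27 [ 485.8 -554.3  107.3] zmax 109.6 top [ 485.5 -554.9  108.3] ((486.2446594238281, -555.4934692382812), (6.795347690582275, 19.72580337524414), 41.80915069580078)
blue [186.28571429 329.37142857] 35 [ 571.9 -583.9  106.6] zmax 109.3 top [ 571.6 -584.2  107.8] ((570.6598510742188, -583.6033325195312), (17.815492630004883, 10.258126258850098), 25.642333984375)
orange [276.70588235 248.35294118] 17 [ 541.1 -278.9  112.6] zmax 115.1 top [ 540.1 -280.7  113.8] ((540.2791137695312, -281.2167663574219), (14.646000862121582, 7.142329216003418), 22.891889572143555)
side red 62
[438.05697355  -7.06374531 201.51032213] 206.71055612659973 [438.05697355  -7.06374531 201.51032213] ((438.8666076660156, -7.624248504638672), (62.15925598144531, 14.075834274291992), 81.25841522216797)
lid 2700 [147.73386653 151.93131655 156.21540629]
((537.4320068359375, 94.96975708007812), (224.97401428222656, 297.5538330078125), 0.3152410686016083)
```

```bash
python3 - <<'E'
from h import *
def rp(f,u,v,h):
    K=f['K'];d=np.asarray(f['att'])@np.array([(u-K[0,2])/K[0,0],-(v-K[1,2])/K[1,1],-1]);e=np.asarray(f['eye']);return e+d*(h-e[2])/d[2]
for cam,pts,s,o in [("scene",[(597,64),(715,113),(565,232),(440,166)],2.8,(160,130)),("side",[(193,62),(331,187),(217,250),(89,110)],3,(220,120))]:
    f=load(cam); c=[rp(f,p[0]/s+o[0],p[1]/s+o[1],152) for p in pts]
    for a in c: print(cam,a.round(1))
    c=np.array(c)[:,:2]
    for i in range(4):
        d=c[(i+1)%4]-c[i]; print(np.linalg.norm(d).round(1),np.degrees(np.arctan2(d[1],d[0])).round(1))
    print(c.mean(0))
E
```

```text
scene [482.5 237.9 152. ]
scene [643.8 233.8 152. ]
scene [646.1 -55.9 152. ]
scene [481.8 -48.3 152. ]
161.3 -1.5
289.7 -89.5
164.5 177.4
286.2 89.9
[563.56071268  91.86824227]
side [637.7 235.5 152. ]
side [636.6 -52.1 152. ]
side [470.  -49.9 152. ]
side [479.5 239.2 152. ]
287.6 -90.2
166.7 179.3
289.2 88.1
158.2 -1.3
[555.94926015  93.15853147]
```

```bash
cat >> h.py <<'E'
def plan(x=None,y=None,z=None,phi=None,grasp=False):
    """print tool-axis shift in units from measured pose to target TCP (or grasp point 3mm ahead)"""
    s=state();p=np.array(s['tool_pos']);R=np.array(s['tcp_rot'])
    ph=np.degrees(np.arctan2(R[1,1],R[0,1]))
    t=np.array([p[0] if x is None else x,p[1] if y is None else y,(p[2] if z is None else z+(3 if grasp else 0))])
    d=R.T@(t-p)/60
    print('t',s['time_s'],'tcp',p.round(1),'phi',round(ph,2),'F',np.round(s['ft_force'],1),'M',np.round(s['wrist_torque'],2),'open',round(s['opening'],3),'q7',round(s['joint_positions'][6],2))
    dp=0 if phi is None else (ph-phi+180)%360-180
    print('units x(down) %.3f y %.3f z %.3f turn %.3f'%(*d,np.radians(dp)/0.5))
    if phi is not None:
        a=np.radians(phi);R2=np.array([[0,np.cos(a),np.sin(a)],[0,np.sin(a),-np.cos(a)],[-1,0,0]])
        print('after turn: x %.3f y %.3f z %.3f'%tuple(R2.T@(t-p)/60))
E
python3 -m creep '1 -0.6 0 0 0.33;1 -0.6 0 0 0.33;1 -0.6 0 0 0.33;1 -0.6 0 0 0.33;1 -0.3 0 0 0.33'; python3 -m creep '1 0 0 0 0.33;1 0 0 0 0.33;1 0 0 0 0'; python3 -c "
from h import *
plan(500,-20,430,-1)"
```

```text
time_s: 0.88
tool_pos: [290.5, 609.7, 409.1]
tcp_rot: [[0.001, 0.957, 0.291], [0.003, 0.291, -0.957], [-1.0, 0.002, -0.003]]
ft_force: [-0.6, -0.6, 0.2]
opening: 1.0
time_s: 1.25
tool_pos: [290.2, 609.3, 406.4]
tcp_rot: [[0.0, 1.0, -0.027], [-0.0, -0.027, -1.0], [-1.0, 0.0, 0.0]]
ft_force: [-0.2, 0.5, -0.8]
opening: 1.0
t 1.25 tcp [290.2 609.3 406.4] phi -1.54 F [-0.2  0.5 -0.8] M [-0.06  0.05 -0.03] open 1.0 q7 -1.16
units x(down) -0.389 y 3.778 z 10.390 turn -0.019
after turn: x -0.394 y 3.679 z 10.425
```

```bash
python3 -m creep '1 -0.04 0.35 0.93 0;1 -0.04 0.35 0.93 0;1 -0.04 0.35 0.93 0;1 -0.04 0.35 0.93 0;1 -0.04 0.35 0.93 0'|sed -n 2p; python3 -m creep '1 -0.04 0.35 0.93 0;1 -0.04 0.35 0.93 0;1 -0.04 0.35 0.93 0;1 -0.04 0.35 0.93 0;1 -0.04 0.35 0.93 0'|sed -n 2p;python3 -m creep '1 0 0.3 1 0;1 0 0 0 0'|sed -n 2p; python3 -c "
from h import *
save('wrist','w1.png')
plan(430,-5,400,-1)"
```

```text
tool_pos: [387.7, 325.3, 418.7]
tool_pos: [484.3, 43.5, 430.9]
tool_pos: [500.5, -20.8, 431.0]
t 2.8 tcp [500.3 -17.3 430.7] phi -1.84 F [-0.   0.2 -0.1] M [0.05 0.06 0.01] open 1.0 q7 -0.04
units x(down) 0.511 y -1.178 z -0.166 turn -0.029
after turn: x 0.511 y -1.175 z -0.184
```

View pics/w1.png

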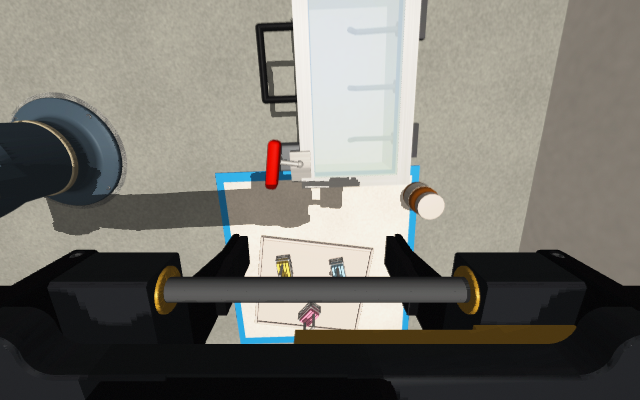

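The wrist view shows the red T-bar from (276,141) to (271,187), the black lid handle at (262,65), the lid between x≈295 and 415, and the baskets on the tray at (284,267), (337,268) and (309,315).

```bash
python3 - <<'E'
from h import *
f=load('wrist'); P=cloud(f); im=f['im'].astype(int);b,g,r=im[...,0],im[...,1],im[...,2]
m=(r>120)&(g<60)&(b<60)&(f['z']>0)&(P[...,2]>150)
q=P[m]; print(len(q),q[:,2].max(),cv2.minAreaRect(q[:,:2].astype(np.float32)))
t=q[q[:,2]>197]; print(len(t),t.mean(0),cv2.minAreaRect(t[:,:2].astype(np.float32)))
# lid edges by depth: rows
for v in range(5,175,15):
    row=P[v]; mm=(row[:,2]>146)&(row[:,2]<165)&(row[:,0]>470)&(row[:,0]<670)
    if mm.any():
        x=row[mm]; a,bb=x[x[:,0].argmin()],x[x[:,0].argmax()]; print(v,a.round(1),bb.round(1))
# front edge bottom
for u in range(320,410,15):
    col=P[:,u]; mm=(col[:,2]>146)&(col[:,2]<165); x=col[mm]; print(u,x[x[:,1].argmin()].round(1))
# black lid handle
m=(r<40)&(g<40)&(b<40)&(P[...,2]>135)&(P[...,2]<160)&(f['z']>0)&(P[...,0]<490)
q=P[m];print('handle',len(q),cv2.minAreaRect(q[:,:2].astype(np.float32)),np.percentile(q[:,0],[2,98]),np.percentile(q[:,1],[2,98]))
h=q[q[:,0]<np.percentile(q[:,0],2)+12]; print(h.mean(0),np.polyfit(h[:,1],h[:,0],1),np.percentile(h[:,2],[5,50,95]))
E
```

```text
513 204.180607695125 ((441.6026916503906, -0.9151611328125), (60.163291931152344, 15.500935554504395), 80.76673126220703)
499 [ 4.42243008e+02 -2.04380418e-03  2.01413335e+02] ((441.5909118652344, -1.1388683319091797), (59.71137619018555, 15.476991653442383), 80.905517578125)
5 [477.  194.5 149.6] [640.6 187.7 151.5]
20 [477.4 176.8 153.1] [641.2 171.5 149.6]
35 [477.5 160.2 150.5] [640.4 153.8 151.8]
50 [477.9 142.1 152.7] [640.6 136.2 151. ]
65 [476.7 124.  152.3] [639.9 117.8 152.9]
80 [476.9 105.4 151.2] [640.2  99.2 151.7]
95 [477.1  86.1 151.2] [640.1  79.9 151.9]
110 [477.4  66.2 152.7] [640.   60.  151.9]
125 [477.6  45.6 151.8] [640.1  39.4 151.3]
140 [476.4  24.5 151.5] [639.9  18.3 151.7]
155 [471.3   3.8 158.5] [640.3  -3.8 150.2]
170 [471.2 -18.9 155.7] [640.1 -26.4 150.5]
320 [504.6 -49.2 151.4]
335 [527.7 -48.3 152.1]
350 [550.6 -47.6 152.3]
365 [573.8 -48.7 151.4]
380 [596.9 -48.1 151. ]
395 [619.1 -48.2 153.9]
handle 1666 ((235.21336364746094, 56.23402404785156), (527.7265625, 105.37262725830078), 17.862802505493164) [ 11.21876664 471.86766029] [-66.24331749 173.88693185]
[ 11.48743807 -66.13319672 149.40194357] [  1.34408241 100.37590442] [137.77353451 150.05634385 157.99713353]
```

```bash
python3 - <<'E'
from h import *
f=load('wrist'); P=cloud(f); im=f['im'].astype(int);b,g,r=im[...,0],im[...,1],im[...,2]
m=(im.max(-1)<50)&(P[...,2]>130)&(P[...,2]<165)&(f['z']>0)&(P[...,0]<475)&(P[...,0]>380)&(P[...,1]>30)
q=P[m];print(len(q),q.min(0),q.max(0))
h=q[q[:,0]<445]; print(h.mean(0),np.polyfit(h[:,1],h[:,0],1),np.percentile(h,[2,50,98],axis=0))
E
```

```text
917 [427.55141575  76.96240156 145.70737096] [474.91877493 175.92510493 154.13635791]
[433.4498793 128.2505651 150.9606504] [2.23613158e-04 4.33421201e+02] [[427.87545266  78.74770498 147.90811389]
 [433.12307676 129.33135456 151.04089   ]
 [443.62439093 173.46687659 153.08830012]]
```

```bash
python3 -m creep '0.5 0.5 -0.99 -0.1 0.26;0.5 0.8 0 0 0;0.5 0.8 0 0 0;0.5 0 0 0 0'|sed -n 2p; python3 -c "
from h import *
save('wrist','w2.png')
plan(441.7,-1.5,195,-9)"
```

```text
tool_pos: [442.4, -6.2, 304.0]
t 3.35 tcp [444.5  -6.4 306.4] phi -8.92 F [1.2 0.1 1.1] M [-0.09 -0.02 -0.01] open 0.585 q7 -0.22
units x(down) 1.856 y -0.055 z -0.075 turn 0.003
after turn: x 1.856 y -0.059 z -0.073
```

View pics/w2.png

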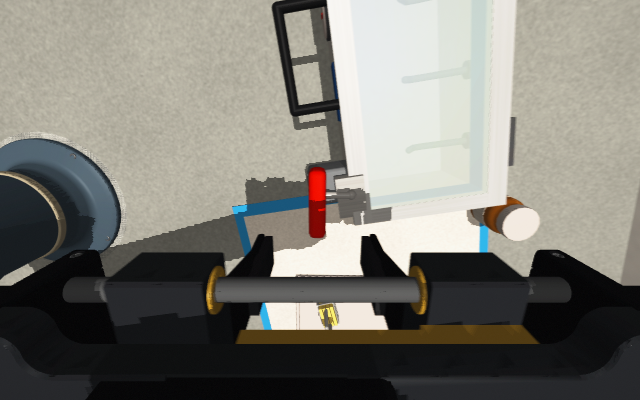

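The red bar runs (317,168) to (317,237), centred between the fingers and parallel to the pads. Now I'll measure its centre from this pose.

```bash
python3 - <<'E'
from h import *
f=load('wrist'); P=cloud(f); im=f['im'].astype(int);b,g,r=im[...,0],im[...,1],im[...,2]
m=(r>100)&(g<60)&(b<60)&(f['z']>0)&(P[...,2]>198)
q=P[m]; print(len(q),cv2.minAreaRect(q[:,:2].astype(np.float32)),q.max(0))
plan(441.5,-2.5,195)
E
```

```text
1062 ((441.62677001953125, -3.193492889404297), (64.1163101196289, 15.344406127929688), 80.70320129394531) [453.33464429  28.86045689 203.99224136]
t 3.35 tcp [444.5  -6.4 306.4] phi -8.92 F [1.2 0.1 1.1] M [-0.09 -0.02 -0.01] open 0.585 q7 -0.22
units x(down) 1.856 y -0.056 z -0.058 turn 0.000
```

```bash
python3 -m creep '0.45 0.6 -0.04 -0.06 0;0.45 0.6 0 0 0;0.45 0.6 0 0 0;0.45 0 0 0 0'|sed -n 2p; python3 -c "
from h import *
plan(441.6,-3,195)"
```

```text
tool_pos: [443.4, -3.0, 198.6]
t 3.85 tcp [443.4  -3.  198.6] phi -9.02 F [ 0.1 -0.2 -0.1] M [-0.04  0.08  0.01] open 0.451 q7 -0.1
units x(down) 0.060 y -0.029 z 0.004 turn 0.000
```

```bash
python3 -m creep '0 0.06 -0.03 0 0;0 0 0 0 0;0 0 0 0 0;0 0 0 0 0;0 0 0 0 0' 40|tail -3; python3 -m creep '0 0 0 0 0.25;0 0 0 0 0.25;0 0 0 0 0.25;0 0 0 0 0.25;0 0 0 0 0.25';python3 -c "
from h import *
plan(441.6,-3,195)"
```

```text
tcp_rot: [[0.001, 0.987, -0.158], [0.001, -0.158, -0.987], [-1.0, 0.001, -0.001]]
ft_force: [-1.5, 1.4, 7.4]
opening: 0.178
time_s: 5.1
tool_pos: [442.5, -3.5, 195.8]
tcp_rot: [[0.002, 0.705, -0.709], [0.0, -0.709, -0.705], [-1.0, 0.001, -0.002]]
ft_force: [0.1, -0.2, 4.7]
opening: 0.184
t 5.1 tcp [442.5  -3.5 195.8] phi -45.13 F [ 0.1 -0.2  4.7] M [-0.19  0.14  0.1 ] open 0.184 q7 -0.7
units x(down) 0.014 y -0.017 z 0.005 turn 0.000
```

```bash
python3 -m creep '0 0 0 0 0.25;0 0 0 0 0.25;0 0 0 0 0.25;0 0 0 0 0.25;0 0 0 0 0.25';python3 -m creep '0 0 0 0 0.08;0 0 0 0 0';python3 -c "
from h import *
plan(441.6,-3,195)"
```

```text
time_s: 5.72
tool_pos: [442.7, -4.1, 195.8]
tcp_rot: [[0.003, 0.157, -0.988], [-0.0, -0.988, -0.157], [-1.0, 0.001, -0.003]]
ft_force: [0.9, -2.2, 4.5]
opening: 0.179
time_s: 5.98
tool_pos: [442.8, -4.1, 195.8]
tcp_rot: [[0.003, 0.122, -0.993], [-0.0, -0.993, -0.122], [-1.0, 0.001, -0.003]]
ft_force: [0.9, -1.9, 5.9]
opening: 0.181
t 5.975 tcp [442.8  -4.1 195.8] phi -82.99 F [ 0.9 -1.9  5.9] M [-0.59  0.03 -0.11] open 0.181 q7 -1.32
units x(down) 0.014 y -0.020 z 0.017 turn 0.000
```

```bash
python3 -m creep '0.45 0 0 0 0;0.45 0 0 0 0;0.45 0 0 0 0;0.45 -0.5 0 0 0;0.45 -0.9 0 0 0'|sed -n 2p;python3 -m creep '0.45 -0.7 0 0 -0.33;0.45 0 0 0 -0.36;0.45 0 0 0 -0.36;0.45 0 0 0 -0.36;0.45 0 0 0 -0.36'|sed -n 2p;python3 -m creep '0.45 0 0 0 -0.36;0.45 0 0 0 -0.36;0.45 0 0 0 -0.36;0.45 0 0 0 0'|sed -n 2p;python3 -c "
from h import *
plan(432,95,250,0)"
```

```text
tool_pos: [439.9, -3.3, 278.4]
tool_pos: [441.1, -3.4, 320.6]
tool_pos: [441.2, -3.4, 320.7]
t 7.725 tcp [441.2  -3.4 320.7] phi -1.48 F [ 0.2 -1.2 -0.1] M [-0.08  0.06  0.01] open 0.452 q7 -0.13
units x(down) 1.178 y -0.194 z -1.635 turn -0.052
after turn: x 1.178 y -0.153 z -1.639
```

```bash
python3 -m creep '0.4 0.4 -0.15 -0.8 -0.05;0.4 0.5 0 -0.84 0;0.4 0 0 -0.5 0;0.4 0 0 0 0'|sed -n 2p;python3 -c "
from h import *
save('wrist','w3.png')
f=load('wrist'); P=cloud(f); im=f['im'].astype(int)
m=(im.max(-1)<50)&(P[...,2]>130)&(P[...,2]<160)&(f['z']>0)&(P[...,0]<475)&(P[...,0]>380)&(P[...,1]>30)
q=P[m];h=q[q[:,0]<445]; print(np.percentile(h,[1,50,99],axis=0))
plan(432.5,126.5,146,0,True)"
```

```text
tool_pos: [433.1, 127.4, 266.3]
[[427.21425671  77.5526434  150.64941681]
 [432.15774353 130.042487   153.52655937]
 [444.16956258 175.14671308 155.34221856]]
t 8.275 tcp [433.4 125.6 266.6] phi 0.04 F [ 0.7  0.1 -0.6] M [-0.07  0.08 -0.07] open 0.404 q7 -0.29
units x(down) 1.960 y -0.014 z -0.018 turn 0.001
after turn: x 1.960 y -0.014 z -0.015
```

View pics/w3.png

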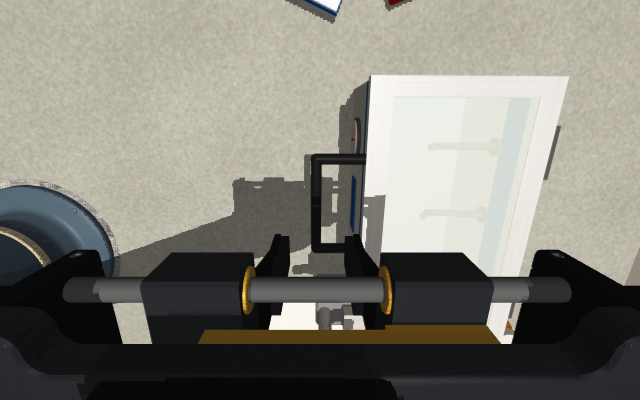

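```bash
python3 -m creep '0.4 0.7 -0.01 0 0;0.4 0.7 0 0 0;0.4 0.5 0 0 0;0.4 0 0 0 0;0.4 0 0 0 0'|sed -n 2,4p;python3 -m creep '0 0 0 0 0;0 0 0 0 0;0 0 0 0 0;0 0 0 0 0' 20;python3 -c "
from h import *
plan()"
```

```text
tool_pos: [433.9, 124.6, 154.1]
tcp_rot: [[0.002, 1.0, -0.001], [0.001, -0.001, -1.0], [-1.0, 0.002, -0.001]]
ft_force: [-0.3, -0.2, 0.2]
time_s: 9.4
tool_pos: [432.1, 125.4, 153.0]
tcp_rot: [[-0.002, 1.0, 0.001], [0.001, 0.001, -1.0], [-1.0, -0.002, -0.001]]
ft_force: [-3.4, 0.6, 5.5]
opening: 0.105
t 9.4 tcp [432.1 125.4 153. ] phi 0.07 F [-3.4  0.6  5.5] M [ 0.04  0.9  -0.08] open 0.105 q7 -0.08
units x(down) 0.000 y 0.000 z 0.000 turn 0.000
```

```bash
python3 - <<'E'
import numpy as np
a=np.linspace(0.043,1.65,16); x=-210*np.cos(a); z=210*np.sin(a)
for i in range(15): print('x(down) %.2f y(+x) %.2f'%(-(z[i+1]-z[i])/60,(x[i+1]-x[i])/60), round(a[i+1],2),(432+x[i+1]-x[0]).round(),(153+z[i+1]-z[0]).round())
E
```

```text
x(down) -0.37 y(+x) 0.04 0.15 434.0 175.0
x(down) -0.37 y(+x) 0.08 0.26 439.0 197.0
x(down) -0.36 y(+x) 0.11 0.36 446.0 219.0
x(down) -0.34 y(+x) 0.15 0.47 455.0 239.0
x(down) -0.32 y(+x) 0.19 0.58 466.0 259.0
x(down) -0.30 y(+x) 0.22 0.69 479.0 277.0
x(down) -0.28 y(+x) 0.25 0.79 494.0 294.0
x(down) -0.25 y(+x) 0.28 0.9 511.0 308.0
x(down) -0.22 y(+x) 0.31 1.01 530.0 321.0
x(down) -0.18 y(+x) 0.33 1.11 549.0 332.0
x(down) -0.15 y(+x) 0.34 1.22 570.0 341.0
x(down) -0.11 y(+x) 0.36 1.33 591.0 348.0
x(down) -0.07 y(+x) 0.37 1.44 614.0 352.0
x(down) -0.03 y(+x) 0.37 1.54 636.0 354.0
x(down) 0.01 y(+x) 0.37 1.65 658.0 353.0
```

```bash
python3 -m creep '0 -0.37 0.04 0 0;0 -0.37 0.08 0 0;0 -0.36 0.11 0 0;0 -0.34 0.15 0 0;0 -0.32 0.19 0 0';python3 -m creep '0 -0.3 0.22 0 0;0 -0.28 0.25 0 0;0 -0.25 0.28 0 0;0 -0.22 0.31 0 0;0 -0.18 0.33 0 0'
```

```text
time_s: 10.02
tool_pos: [463.1, 125.4, 257.3]
tcp_rot: [[-0.01, 1.0, 0.002], [-0.0, 0.002, -1.0], [-1.0, -0.01, 0.0]]
ft_force: [-8.0, 0.7, -1.5]
opening: 0.108
time_s: 10.65
tool_pos: [547.5, 125.3, 334.7]
tcp_rot: [[-0.01, 1.0, 0.002], [0.003, 0.002, -1.0], [-1.0, -0.01, -0.003]]
ft_force: [-12.5, -0.6, 17.8]
opening: 0.109
```

```bash
python3 -m creep '0 -0.15 0.34 0 0;0 -0.11 0.36 0 0;0 -0.07 0.37 0 0;0 -0.03 0.37 0 0;0 0.01 0.37 0 0';python3 -m creep '0 0 0 0 0;0 0 0 0 0'; python3 -c "
from h import *
plan()
save('scene','s2.png')"
```

```text
time_s: 11.28
tool_pos: [659.5, 125.2, 354.2]
tcp_rot: [[-0.0, 1.0, 0.001], [0.0, 0.001, -1.0], [-1.0, -0.0, -0.0]]
ft_force: [-3.6, -0.4, 2.0]
opening: 0.107
time_s: 11.52
tool_pos: [660.0, 125.2, 353.9]
tcp_rot: [[0.003, 1.0, 0.001], [-0.0, 0.001, -1.0], [-1.0, 0.003, 0.0]]
ft_force: [2.3, -0.7, 2.6]
opening: 0.104
t 11.525 tcp [660.  125.2 353.9] phi 0.05 F [ 2.3 -0.7  2.6] M [-0.12 -0.54  0.  ] open 0.104 q7 0.05
units x(down) 0.000 y 0.000 z 0.000 turn 0.000
```

View pics/s2.png

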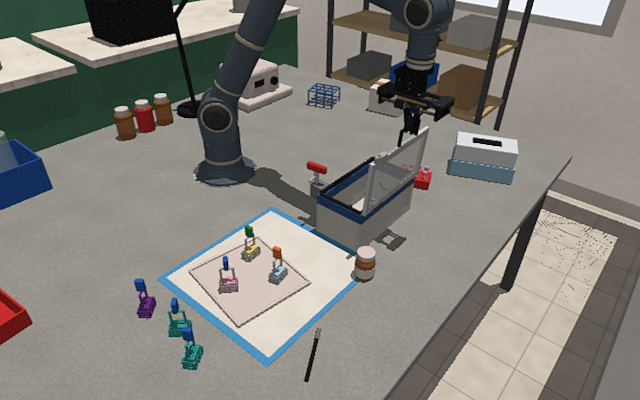

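```bash
python3 -m creep '0.4 0 0 0 0;0.4 0 0 0 0;0.4 -0.8 0 0 0;0.4 -0.5 -0.2 0 0;0.4 0 -0.6 0.8 0'|sed -n 2p;python3 -m creep '0.4 0 -0.5 0.85 0;0.4 0 -0.5 0.85 0;0.4 0 -0.5 0.85 0;0.4 0 -0.3 0.9 0;0.4 0 0 1 0'|sed -n 2p;python3 -m creep '0.4 0 0 1 0;0.4 0 0 0.8 0;0.4 0 0 0 0;0.4 0 0 0 0'|sed -n 2p;  python3 -c "
from h import *
plan()
save('wrist','w4.png')"
```

```text
tool_pos: [612.0, 81.5, 432.0]
tool_pos: [501.5, -190.4, 431.3]
tool_pos: [503.4, -296.8, 430.6]
t 13.325 tcp [ 503.4 -296.8  430.6] phi 0.09 F [ 0.2  1.2 -0.1] M [ 0.04  0.03 -0.01] open 0.396 q7 0.74
units x(down) 0.000 y 0.000 z 0.000 turn 0.000
```

View pics/w4.png

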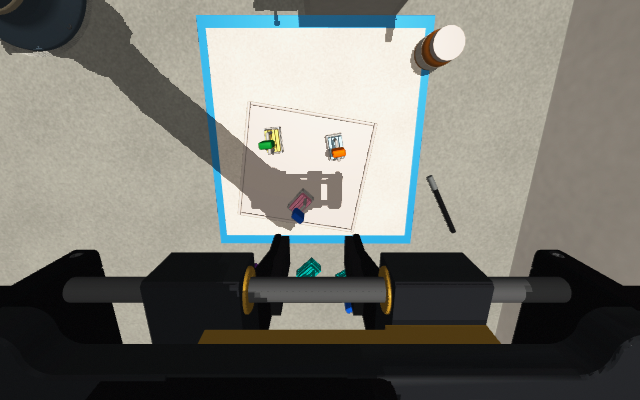

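```bash
python3 - <<'E'
from h import *
f=load('wrist'); im=f['im']
cv2.imwrite('pics/w4c.png',cv2.resize(im[90:240,230:390],None,fx=4,fy=4,interpolation=cv2.INTER_CUBIC))
P=cloud(f); hsv=cv2.cvtColor(im,cv2.COLOR_BGR2HSV).astype(int)
for n,(a,b) in dict(orange=(5,18),green=(50,75),blue=(105,125)).items():
    m=(hsv[...,0]>=a)&(hsv[...,0]<=b)&(hsv[...,1]>150)&(f['z']>0)&(P[...,2]>60)&(P[...,2]<140)&(P[...,0]>350)&(P[...,0]<700)&(P[...,1]>-450)
    q=P[m]
    if len(q)<5: print(n,len(q)); continue
    t=q[q[:,2]>q[:,2].max()-6]
    print(n,len(q),len(t),q[:,2].max().round(1),t.mean(0).round(1),cv2.minAreaRect(t[:,:2].astype(np.float32)))
E
```

```text
orange 176 87 114.7 [ 537.7 -275.5  112.8] ((537.8765258789062, -275.6065368652344), (20.61591339111328, 11.195015907287598), 12.162398338317871)
green 112 85 116.1 [ 420.1 -262.9  112.7] ((419.78369140625, -262.39117431640625), (19.837902069091797, 10.964396476745605), 0.9436948895454407)
blue 128 72 115.1 [ 468.8 -387.2  112.7] ((468.6475830078125, -387.7527160644531), (10.276418685913086, 21.024887084960938), 50.0268669128418)
```

View pics/w4c.png

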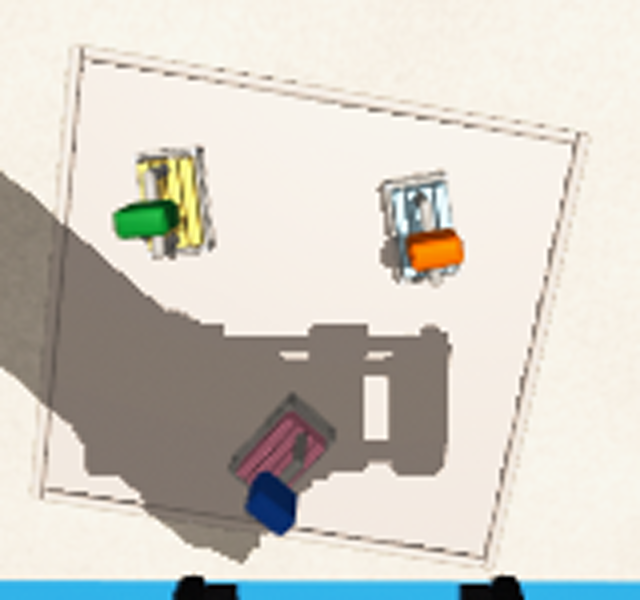

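```bash
python3 -m creep '0.4 0.4 0 0 -0.36;0.4 0.4 0 0 -0.36;0.4 0 0 0 -0.36;0.4 0 0 0 -0.36;0.4 0 0 0 -0.36'|sed -n 2p;python3 -m creep '0.4 0 0 0 -0.36;0.4 0 0 0 -0.36;0.4 0 0 0 -0.36;0.4 0 0 0 -0.36;0.4 0 0 0 -0.33'|sed -n 2p; python3 -c "
from h import *
plan(537.5,-275.5,250)"
```

```text
tool_pos: [504.3, -295.2, 383.3]
tool_pos: [504.3, -295.2, 383.3]
t 14.625 tcp [ 504.3 -295.2  383.3] phi 102.89 F [0.1 0.  0.2] M [0.09 0.04 0.03] open 0.403 q7 2.42
units x(down) 2.223 y 0.194 z 0.612 turn 0.000
```

```bash
python3 -m creep '0.4 0.7 0.2 0.6 0;0.4 0.7 0 0 0;0.4 0.7 0 0 0;0.4 0 0 0 0;0.4 0 0 0 0'|sed -n 2p; cat >> h.py <<'E'
def tabs(fn):
    f=save('wrist',fn); f=load('wrist'); im=f['im']
    P=cloud(f); hsv=cv2.cvtColor(im,cv2.COLOR_BGR2HSV).astype(int)
    for n,(a,b) in dict(orange=(5,18),green=(50,75),blue=(105,125)).items():
        m=(hsv[...,0]>=a)&(hsv[...,0]<=b)&(hsv[...,1]>150)&(f['z']>0)&(P[...,2]>60)&(P[...,2]<140)&(P[...,0]>350)&(P[...,0]<700)&(P[...,1]>-480)
        q=P[m]
        if len(q)<5: print(n,len(q)); continue
        t=q[q[:,2]>np.percentile(q[:,2],97)-5]
        print(n,len(q),len(t),q[:,2].max().round(1),t.mean(0).round(1),cv2.minAreaRect(t[:,:2].astype(np.float32)))
E
python3 -c "
from h import *
tabs('w5.png')
plan(537.5,-275.5,110)"
```

```text
tool_pos: [537.3, -277.7, 259.1]
orange 257 199 114.9 [ 537.4 -276.3  112.7] ((538.2086181640625, -275.8842468261719), (21.183818817138672, 10.635309219360352), 12.23183822631836)
green 352 295 114.8 [ 419.5 -264.2  112.6] ((419.4335632324219, -264.0049743652344), (21.56376838684082, 11.471765518188477), 7.574753761291504)
blue 3641 1177 140.0 [527.8 -31.5 134.4] ((561.3484497070312, -0.6855812072753906), (99.9991226196289, 159.53579711914062), 89.77288055419922)
t 15.3 tcp [ 537.4 -278.2  259.5] phi 102.41 F [ 0.5 -0.4  1.1] M [ 0.04  0.02 -0.04] open 0.4 q7 2.42
units x(down) 2.492 y 0.049 z 0.003 turn 0.000
```

View pics/w5.png

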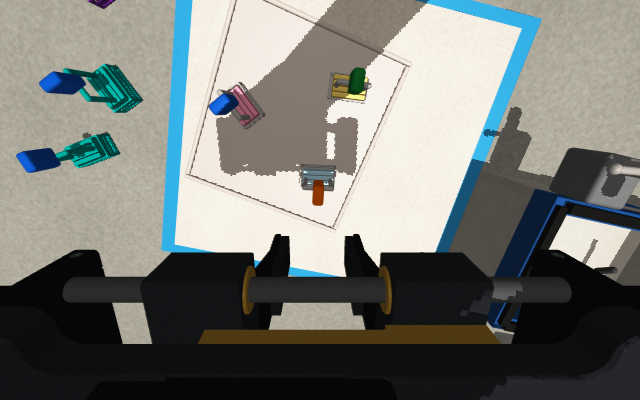

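The orange tab is at (318,190) over the blue-grey basket, on the tray. It's centred between the fingers and aligned with them. The turquoise look-alikes at (95,85) and (90,150) lie off the tray. I'm going down to grasp.

```bash
python3 -m creep '0.4 0.8 0.04 0 0;0.4 0.8 0 0 0;0.4 0.7 0 0 0;0.4 0.2 0 0 0;0.4 0 0 0 0'|sed -n 2,4p; python3 -c "
from h import *
plan(537.5,-276,108)"
```

```text
tool_pos: [536.5, -276.5, 108.4]
tcp_rot: [[0.002, -0.214, 0.977], [-0.001, 0.977, 0.214], [-1.0, -0.001, 0.001]]
ft_force: [0.4, -0.6, 0.3]
t 15.925 tcp [ 536.5 -276.5  108.4] phi 102.34 F [ 0.4 -0.6  0.3] M [ 0.02 -0.    0.04] open 0.399 q7 2.52
units x(down) 0.007 y 0.004 z 0.018 turn 0.000
```

```bash
python3 -m creep '0 0 0 0.02 0;0 0 0 0 0;0 0 0 0 0;0 -0.3 0 0 0;0 -0.8 0 0 0' 25|tail -4;python3 -m creep '0 -0.8 0 0 0;0 -0.8 0 0 0;0 -0.6 0 0 0.22;0 0 0 0 0.22;0 0 0 0 0'; python3 -c "
from h import *
plan(538.6,16.8,300,90)"
```

```text
tool_pos: [535.3, -274.7, 172.7]
tcp_rot: [[-0.005, -0.213, 0.977], [0.002, 0.977, 0.214], [-1.0, 0.003, -0.004]]
ft_force: [1.6, -0.3, -0.4]
opening: 0.137
time_s: 17.18
tool_pos: [536.5, -275.7, 306.4]
tcp_rot: [[0.001, 0.004, 1.0], [-0.0, 1.0, -0.004], [-1.0, -0.0, 0.001]]
ft_force: [-0.0, 0.4, -1.6]
opening: 0.133
t 17.175 tcp [ 536.5 -275.7  306.4] phi 89.79 F [-0.   0.4 -1.6] M [ 0.06  0.   -0.  ] open 0.133 q7 2.2
units x(down) 0.105 y 4.876 z 0.016 turn -0.007
after turn: x 0.106 y 4.876 z 0.034
```

```bash
python3 -m creep '0 0 0.9 0 0;0 0 0.98 0 0;0 0 0.98 0 0;0 0 0.98 0 0;0 0 0.9 0.03 0'|sed -n 2p;python3 -m creep '0 0 0.13 0 0;0 0 0 0 0;0 0 0 0 0'; python3 -c "
from h import *
save('wrist','w6.png')
plan(538.6,16.8,300,90)"
```

```text
tool_pos: [539.1, 10.7, 305.2]
time_s: 18.18
tool_pos: [539.8, 14.2, 305.3]
tcp_rot: [[-0.0, 0.008, 1.0], [-0.001, 1.0, -0.008], [-1.0, -0.001, -0.0]]
ft_force: [0.4, -1.6, -1.7]
opening: 0.141
t 18.225 tcp [539.8  14.3 305.3] phi 89.55 F [ 0.6  0.7 -1.7] M [0.01 0.02 0.  ] open 0.138 q7 1.59
units x(down) 0.089 y 0.042 z -0.021 turn -0.016
after turn: x 0.089 y 0.042 z -0.020
```

View pics/w6.png

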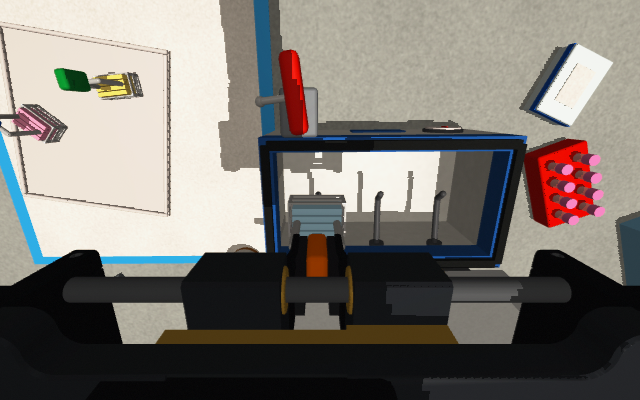

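The wrist view shows the orange basket held at (317,220), the hook tips at (379,195), (441,195) and partly hidden (318,195), and the frame inner edges. I'm measuring these.

```bash
python3 - <<'E'
from h import *
f=load('wrist'); P=cloud(f); im=f['im']
cv2.imwrite('pics/w6c.png',cv2.resize(im[125:275,250:530],None,fx=2.8,fy=2.8,interpolation=cv2.INTER_CUBIC))
X,Y,Z=P[...,0],P[...,1],P[...,2]
m=(Z>70)&(Z<106)&(X>540)&(X<610)&(Y>60)&(Y<220)&(f['z']>0)&(im.max(-1)<140)
cc,lab,st,cen=cv2.connectedComponentsWithStats(m.astype(np.uint8))
for i in range(1,cc):
    if st[i,4]>20:
        q=P[lab==i]; print(cen[i].round(),st[i,4],q.min(0).round(1),q.max(0).round(1),'Ymed',np.median(q[:,1]).round(1),'tip',q[q[:,2]>q[:,2].max()-3].mean(0).round(1))
# gasket extents at z 138-148
m=(Z>139)&(Z<150)&(X>480)&(X<660)&(Y>-60)&(Y<260)&(f['z']>0); q=P[m]; print('gask',np.percentile(q,[1,99],axis=0).round(1))
# blue floor inner: front-wall edge
for u in (360,410,470):
    col=P[:,u]; z=col[:,2]; 
    for v in range(120,200):
        if abs(z[v+1]-z[v])>10: print(u,v,col[v].round(1),col[v+1].round(1))
E
```

```text
[377. 210.] 234 [552.7  91.5  83.5] [610.   99.2 102.4] Ymed 94.8 tip [556.2  95.3 100.5]
[437. 209.] 258 [553.2 171.   82.4] [609.2 179.6 101.6] Ymed 173.9 tip [556.6 175.  100.1]
gask [[484.6 -46.1 139.3]
 [642.3 238.  148. ]]
360 129 [ 4.813e+02  8.120e+01 -3.000e-01] [479.5  73.2  54.4]
360 130 [479.5  73.2  54.4] [480.1  71.7  65.2]
360 132 [481.3  71.5  66.3] [481.6  69.5  80.3]
360 133 [481.6  69.5  80.3] [481.6  67.   97.6]
360 134 [481.6  67.   97.6] [481.5  64.7 113.6]
360 135 [481.5  64.7 113.6] [481.6  62.8 126.6]
360 150 [494.5  60.5 146. ] [496.8  62.  135.9]
360 151 [496.8  62.  135.9] [515.9  82.    3.6]
410 129 [481.8 156.9   2.8] [481.7 149.   28. ]
410 130 [481.7 149.   28. ] [481.7 142.3  49.4]
410 131 [481.7 142.3  49.4] [481.8 136.4  68.1]
410 132 [481.8 136.4  68.1] [481.7 130.7  86.2]
410 133 [481.7 130.7  86.2] [481.7 125.3 103.3]
410 134 [481.7 125.3 103.3] [481.7 120.9 117.3]
410 135 [481.7 120.9 117.3] [481.6 116.4 131.8]
410 151 [497.7 117.4 133.1] [516.8 160.4   1.8]
410 159 [527.5 161.    3. ] [455.9  15.4 445.7]
410 160 [455.9  15.4 445.7] [530.6 161.    3.8]
470 129 [482.7 249.7  -0. ] [481.9 231.   35.9]
470 130 [481.9 231.   35.9] [481.9 220.1  57.1]
470 131 [481.9 220.1  57.1] [481.9 210.5  75.6]
470 132 [481.9 210.5  75.6] [481.8 201.1  93.8]
470 133 [481.8 201.1  93.8] [481.8 193.4 108.6]
470 134 [481.8 193.4 108.6] [481.8 185.7 123.6]
470 135 [481.8 185.7 123.6] [482.  180.1 134.5]
470 149 [494.5 176.5 145.3] [496.9 182.3 134.7]
470 150 [496.9 182.3 134.7] [510.2 230.9  44.6]
470 159 [521.1 231.2  47.4] [455.9  15.4 445.7]
470 160 [455.9  15.4 445.7] [523.4 230.   50.4]
```

View pics/w6c.png

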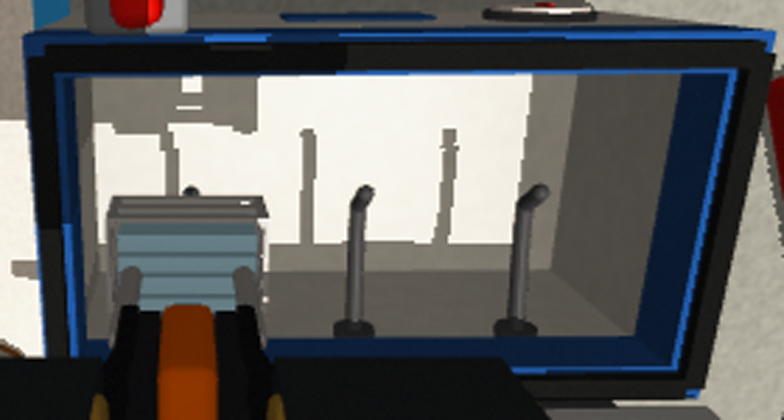

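```bash
python3 -m creep '0 0 0.02 -0.16 0;0 0.5 0 0 0;0 0.5 0 0 0;0 0.5 0 0 0;0 0 0 0 0'; python3 -c "
from h import *
save('wrist','w7.png')
plan(530,15.3,141,90)"
```

```text
time_s: 18.85
tool_pos: [528.3, 17.1, 213.6]
tcp_rot: [[-0.005, 0.006, 1.0], [-0.001, 1.0, -0.006], [-1.0, -0.001, -0.005]]
ft_force: [0.0, 0.4, -1.0]
opening: 0.136
t 18.9 tcp [529.7  17.2 215.2] phi 89.68 F [ 0.2  0.5 -1. ] M [-0.    0.03  0.  ] open 0.134 q7 1.64
units x(down) 1.236 y -0.031 z 0.007 turn -0.011
after turn: x 1.236 y -0.031 z 0.005
```

View pics/w7.png

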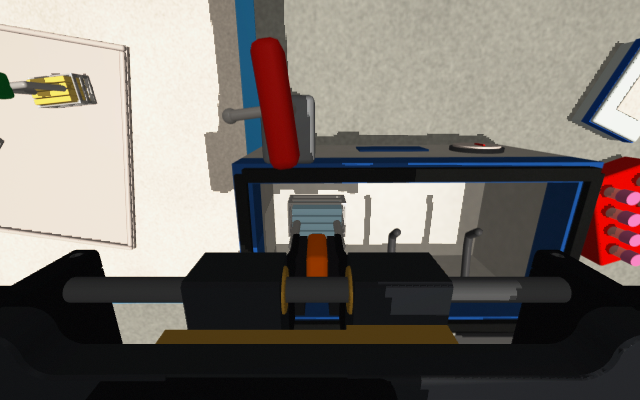

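The basket is above the opening, clear of the frame on all sides: (290–345, 195–235) against front inner edge row ~182 and left edge column ~262. I'm lowering it in front of the hook.

```bash
python3 -m creep '0 0.45 -0.03 0 0;0 0.45 0 0 0;0 0.32 0 0 0;0 0 0 0 0;0 0 0 0 0'; python3 -c "
from h import *
save('side','d7.png',(220,100,420,300),3)
plan(572.8,15.3,141,90)"
```

```text
time_s: 19.52
tool_pos: [531.6, 15.8, 143.7]
tcp_rot: [[0.003, 0.005, 1.0], [0.001, 1.0, -0.005], [-1.0, 0.001, 0.003]]
ft_force: [0.3, -0.5, -1.2]
opening: 0.135
t 19.575 tcp [531.6  15.9 143.7] phi 89.72 F [ 0.8 -0.2 -1.1] M [ 0.03  0.   -0.02] open 0.13 q7 1.71
units x(down) 0.047 y -0.006 z 0.687 turn -0.010
after turn: x 0.045 y -0.010 z 0.687
```

View pics/d7.png

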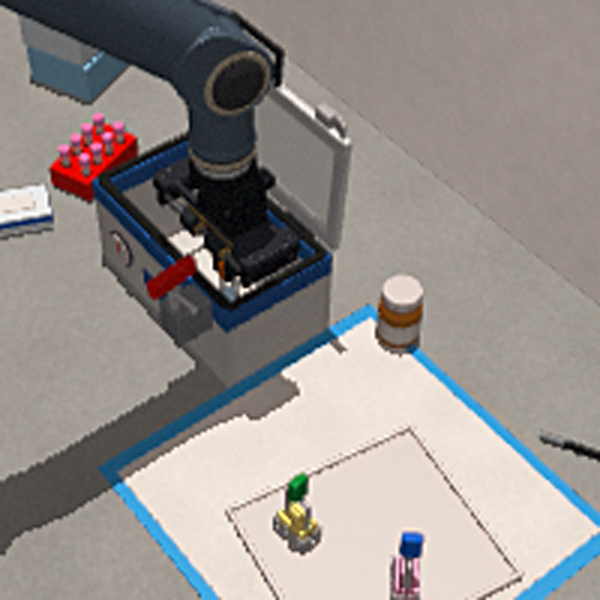

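```bash
python3 -m creep '0 0.03 0 0.2 0;0 0 0 0.25 0;0 0 0 0.24 0;0 0 0 0 0;0 0 0 0 0'; python3 -c "
from h import *
save('scene','s8.png',(290,90,450,260),3.5)
plan(572.8,15.3,120,90)"
```

```text
time_s: 20.2
tool_pos: [571.4, 15.5, 139.9]
tcp_rot: [[-0.001, 0.005, 1.0], [-0.0, 1.0, -0.005], [-1.0, -0.0, -0.001]]
ft_force: [-0.1, -0.0, -1.4]
opening: 0.139
t 20.25 tcp [571.2  15.6 140. ] phi 89.71 F [ 0.6  0.9 -1.2] M [0.   0.   0.01] open 0.129 q7 1.74
units x(down) 0.333 y -0.005 z 0.027 turn -0.010
after turn: x 0.333 y -0.005 z 0.027
```

View pics/s8.png

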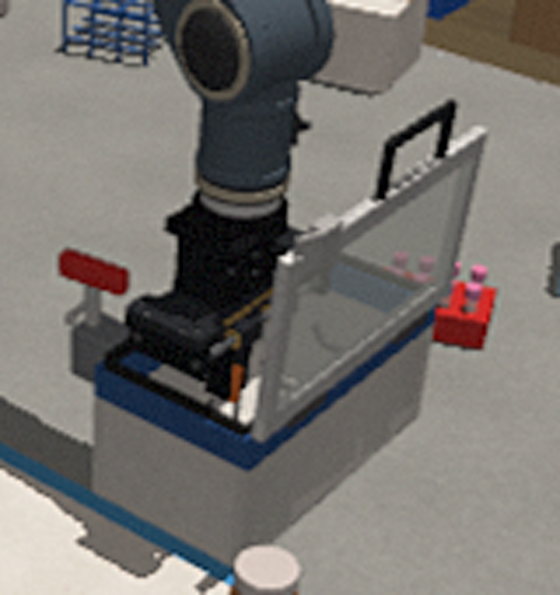

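```bash
python3 -m creep '0 0.15 0 0.03 0;0 0.15 0 0 0;0 0 0 0 0;0 0 0 0 0'; python3 -m creep '0 0.04 0 0 0;0 0 0 0 0'
```

```text
time_s: 20.75
tool_pos: [573.4, 15.7, 122.1]
tcp_rot: [[-0.001, 0.005, 1.0], [0.0, 1.0, -0.005], [-1.0, 0.0, -0.001]]
ft_force: [-0.3, 0.5, -0.8]
opening: 0.137
time_s: 21.0
tool_pos: [574.3, 15.7, 120.1]
tcp_rot: [[0.002, 0.005, 1.0], [0.0, 1.0, -0.005], [-1.0, 0.0, 0.002]]
ft_force: [2.9, 0.0, -1.0]
opening: 0.133
```

```bash
python3 -m creep '0 0 0 -0.01 0;0 0 0 0 0;0 0 0 0 0'|sed -n '2p;6p'; python3 -m creep '0 0.03 0 0 0;0 0 0 0 0;0 0 0 0 0'
```

```text
tool_pos: [573.8, 15.7, 120.3]
time_s: 21.75
tool_pos: [574.1, 15.7, 119.5]
tcp_rot: [[0.003, 0.005, 1.0], [0.001, 1.0, -0.005], [-1.0, 0.001, 0.003]]
ft_force: [2.5, -0.2, 6.0]
opening: 0.137
```

```bash
python3 -m creep '0.3 -0.01 0 0 0;0.3 0 0 0 0;0.3 0 0 0 0;0.3 -0.4 0 0 0;0.3 -0.7 0 0 0'|sed -n '2p;5,6p'; python3 -m creep '0.3 -1 0 0 0;0.3 -1 0 -0.5 0;0.3 0 0 -0.5 0;0.3 0 0 0 0;0.3 0 0 0 0'|sed -n 2p; python3 -c "
from h import *
save('wrist','w9.png')"
```

```text
tool_pos: [571.2, 15.8, 183.6]
opening: 0.301
tool_pos: [515.0, 16.2, 300.2]
```

View pics/w9.png

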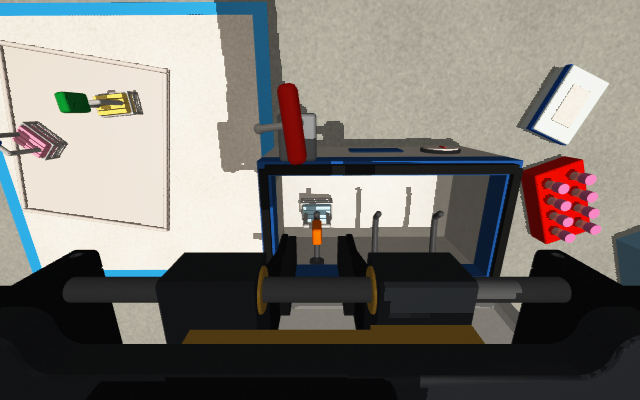

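The orange basket hangs on the right hook with the hook through its eye at (317,230). Next is green (70,102).

```bash
python3 -m creep '0.4 0 -0.94 -0.32 0;0.4 0 -0.94 -0.32 0;0.4 0 -0.94 -0.32 0;0.4 0 -0.94 -0.32 0;0.4 0.6 -0.94 -0.32 0'|sed -n 2p; python3 -m creep '0.4 0 0 0 -0.27;0.4 0 0 0 0;0.4 0 0 0 0'|sed -n 2p; python3 -c "
from h import *
tabs('w10.png')
plan(419.5,-264,108,97.5)"
```

```text
tool_pos: [420.7, -262.9, 269.4]
tool_pos: [420.4, -259.5, 268.1]
orange 321 58 121.6 [576.4  10.  117.8] ((575.8615112304688, 9.927671432495117), (4.696809768676758, 20.575199127197266), 83.77969360351562)
green 221 173 114.4 [ 417.7 -263.6  112.7] ((418.0921630859375, -263.455322265625), (20.01101303100586, 10.877984046936035), 6.98166036605835)
blue 815 86 135.9 [482.1 -39.2 132.6] ((482.70391845703125, -35.91283416748047), (5.203296661376953, 27.614717483520508), 6.842179298400879)
t 24.1 tcp [ 420.4 -259.3  268.2] phi 97.47 F [-0.8 -0.3 -0.2] M [0.08 0.02 0.02] open 0.398 q7 2.33
units x(down) 2.670 y -0.075 z -0.024 turn -0.001
after turn: x 2.670 y -0.076 z -0.024
```

View pics/w10.png

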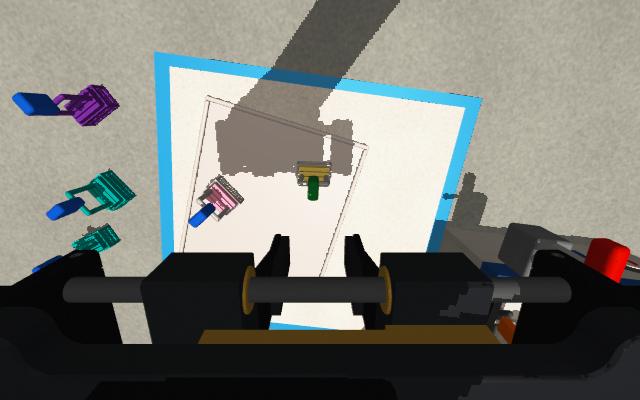

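```bash
python3 -m creep '0.4 0.8 -0.07 -0.03 0;0.4 0.8 0 0 0;0.4 0.8 0 0 0;0.4 0.25 0 0 0;0.4 0 0 0 0'|sed -n 2,4p; python3 -c "
from h import *
plan(418.5,-263.8,108)"
```

```text
tool_pos: [418.8, -264.1, 109.3]
tcp_rot: [[-0.001, -0.13, 0.992], [0.0, 0.992, 0.13], [-1.0, 0.0, -0.001]]
ft_force: [-0.7, -0.3, 0.3]
t 24.725 tcp [ 418.8 -264.1  109.3] phi 97.47 F [-0.7 -0.3  0.3] M [ 0.01  0.03 -0.06] open 0.399 q7 2.57
units x(down) 0.022 y 0.006 z -0.004 turn 0.000
```

```bash
python3 -m creep '0 0.02 0 0 0;0 0 0 0 0;0 0 0 0 0;0 -0.3 0 0 0;0 -0.8 0 0 0' 25|tail -1;python3 -m creep '0 -0.9 0 0 0;0 -0.9 0 0 0;0 -0.7 0 0 0.26;0 -0.1 0 0 0;0 0 0 0 0'; python3 -c "
from h import *
plan(530,95.3,325,90)"
```

```text
opening: 0.139
time_s: 25.98
tool_pos: [417.9, -263.9, 329.9]
tcp_rot: [[0.0, -0.001, 1.0], [0.001, 1.0, 0.001], [-1.0, 0.001, 0.0]]
ft_force: [-0.1, -0.2, -1.8]
opening: 0.133
t 25.975 tcp [ 417.9 -263.9  329.9] phi 90.07 F [-0.1 -0.2 -1.8] M [ 0.09  0.07 -0.01] open 0.133 q7 2.16
units x(down) 0.087 y 5.985 z 1.875 turn 0.002
after turn: x 0.082 y 5.987 z 1.868
```

```bash
python3 -m creep '0 0 0.85 0.27 0;0 0 0.85 0.27 0;0 0 0.85 0.27 0;0 0 0.85 0.27 0;0 0 0.85 0.27 0'|sed -n 2p;python3 -m creep '0 0 0.85 0.27 0;0 0 0.85 0.25 0;0 0 0 0 0;0 0 0 0 0'|sed -n 2p; python3 -c "
from h import *
save('wrist','w11.png')
plan(530,95.3,215,90)"
```

```text
tool_pos: [498.5, -7.7, 328.1]
tool_pos: [529.7, 91.9, 328.3]
t 27.15 tcp [529.8  91.2 328.8] phi 89.9 F [-0.4 -0.3 -0.4] M [ 0.05 -0.03  0.04] open 0.138 q7 1.43
units x(down) 1.896 y 0.072 z 0.007 turn -0.003
after turn: x 1.897 y 0.069 z 0.003
```

View pics/w11.png

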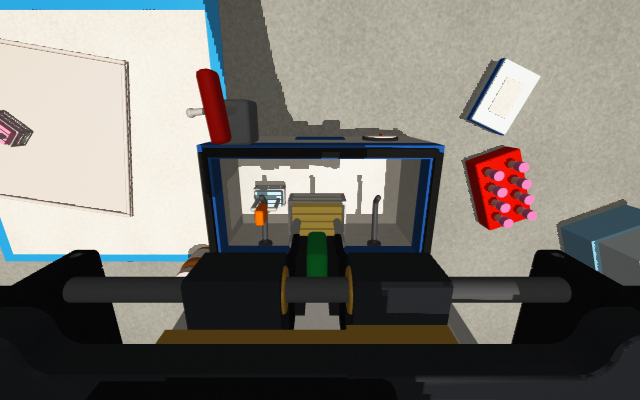

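The green basket is held at (317,215) in front of the middle hook, with orange still hanging at (262,210). I'm lowering it.

```bash
python3 -m creep '0 0.5 0.05 0 0;0 0.7 0 0 0;0 0.7 0 0 0;0 0 0 0 0;0 0 0 0 0'; python3 -c "
from h import *
plan(530,95.3,141,90)"
```

```text
time_s: 27.78
tool_pos: [531.5, 94.9, 217.5]
tcp_rot: [[0.002, 0.002, 1.0], [0.0, 1.0, -0.002], [-1.0, 0.0, 0.002]]
ft_force: [0.0, -0.3, -0.9]
opening: 0.137
t 27.775 tcp [531.5  94.9 217.5] phi 89.91 F [ 0.  -0.3 -0.9] M [ 0.08 -0.07 -0.01] open 0.137 q7 1.5
units x(down) 1.276 y 0.006 z -0.027 turn -0.003
after turn: x 1.276 y 0.007 z -0.025
```

```bash
python3 -m creep '0 0.5 0 -0.02 0;0 0.45 0 0 0;0 0.3 0 0 0;0 0 0 0 0;0 0 0 0 0'|sed -n '2p;5p'; python3 -c "
from h import *
plan(572.8,95.3,141,90)"
```

```text
tool_pos: [530.4, 95.9, 142.3]
opening: 0.139
t 28.4 tcp [530.4  95.9 142.3] phi 90.0 F [ 0.1  0.4 -1.4] M [0.03 0.03 0.01] open 0.139 q7 1.56
units x(down) 0.024 y -0.010 z 0.706 turn 0.000
after turn: x 0.022 y -0.010 z 0.706
```

```bash
python3 -m creep '0 0.02 0 0.2 0;0 0 0 0.26 0;0 0 0 0.25 0;0 0 0 0 0;0 0 0 0 0'|sed -n '2p;4p';python3 -m creep '0 0.15 0 0 0;0 0.15 0 0 0;0 0 0 0 0;0 0.05 0 0 0;0 0 0 0 0'|sed -n '2p;4p'
```

```text
tool_pos: [571.6, 95.6, 139.5]
ft_force: [-0.1, 0.2, -1.9]
tool_pos: [575.1, 95.9, 120.4]
ft_force: [4.5, 0.2, 4.6]
```

```bash
python3 -m creep '0 0.01 0 -0.02 0;0 0 0 0 0;0 0 0 0 0'|sed -n '2p;4p';python3 -m creep '0.3 0 0 0 0;0.3 0 0 0 0;0.3 0 0 0 0;0.3 -0.4 0 0 0;0.3 -0.7 0 0 0'|sed -n '2p;4,6p'; python3 -m creep '0.3 -1 0 0 0;0.3 -1 0 -0.5 0;0.3 0 0 -0.5 0;0.3 0 0 0 0;0.3 0 0 0 0'|sed -n 2p; python3 -c "
from h import *
save('wrist','w12.png')"
```

```text
tool_pos: [574.9, 96.0, 120.3]
ft_force: [6.2, 0.5, 6.0]
tool_pos: [569.0, 95.7, 183.1]
ft_force: [1.1, 0.7, 1.0]
opening: 0.299
tool_pos: [512.7, 95.9, 299.7]
```

View pics/w12.png

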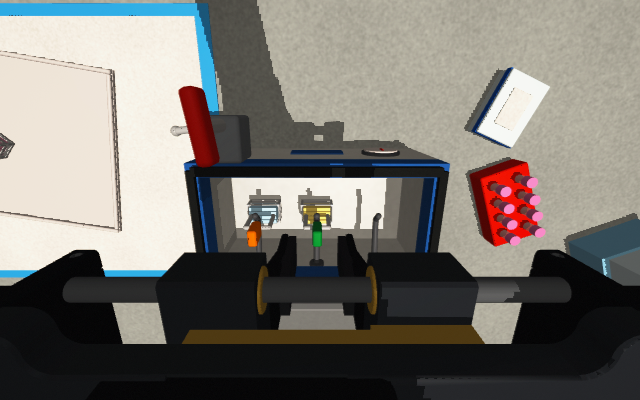

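Green hangs on the middle hook at (317,235) and orange on the right hook at (254,230). Now for blue.

```bash
python3 -m creep '0.4 0 -0.9 -0.08 0;0.4 0 -0.9 -0.08 0;0.4 0 -0.9 -0.08 0;0.4 0 -0.9 -0.08 0;0.4 0 -0.9 -0.08 0'|sed -n 2p; python3 -m creep '0.4 0 -0.9 -0.08 0;0.4 0 -0.9 -0.08 0;0.4 0 -0.9 -0.08 0;0.4 0 -0.9 -0.08 0;0.4 0 0 0 0'|sed -n 2p; python3 -m creep '0.4 0 0 0 0.35;0.4 0 0 0 0.35;0.4 0 0 0 0.35;0.4 0 0 0 0.35;0.4 0 0 0 0'|sed -n 2p;python3 -c "
from h import *
tabs('w13.png')
plan(468.7,-387.5,260,50)"
```

```text
tool_pos: [489.0, -176.1, 299.7]
tool_pos: [467.1, -395.6, 299.2]
tool_pos: [470.5, -389.2, 299.2]
orange 175 111 68.2 [ 688.1 -121.    64.5] ((688.2158203125, -116.41439056396484), (13.205160140991211, 41.21416473388672), 16.69319725036621)
green 0
blue 2256 259 136.8 [529.1 -49.  132.7] ((534.329833984375, -48.677642822265625), (5.678953170776367, 39.38184356689453), 89.13226318359375)
t 33.25 tcp [ 470.4 -389.4  299.4] phi 50.15 F [ 0.5  0.2 -0.3] M [-0.02  0.01 -0.02] open 0.403 q7 1.86
units x(down) 0.656 y 0.006 z -0.040 turn 0.005
after turn: x 0.656 y 0.006 z -0.041
```

View pics/w13.png

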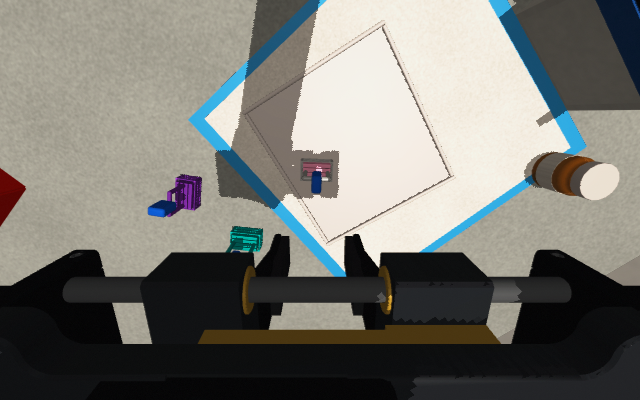

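Blue tab at (317,182) over the pink basket, on the tray: that's basket0. The purple (185,195) and turquoise (243,240) ones also have blue tabs, but they're off the tray, so they're look-alikes. Enlarged crop to confirm.

```bash
python3 - <<'E'
from h import *
f=load('wrist'); P=cloud(f); im=f['im']
cv2.imwrite('pics/w13c.png',cv2.resize(im[130:260,140:460],None,fx=2.5,fy=2.5,interpolation=cv2.INTER_CUBIC))
hsv=cv2.cvtColor(im,cv2.COLOR_BGR2HSV).astype(int)
m=(hsv[...,0]>=105)&(hsv[...,0]<=125)&(hsv[...,1]>150)&(P[...,2]>80)&(abs(P[...,0]-470)<50)&(abs(P[...,1]+390)<50)
q=P[m];t=q[q[:,2]>np.percentile(q[:,2],97)-5]; print(len(t),t.mean(0),cv2.minAreaRect(t[:,:2].astype(np.float32)))
plan(470,-390,108)
E
```

```text
7 [ 423.57256043 -385.91013543  352.32504657] ((423.4865417480469, -386.0399475097656), (2.152631998062134, 0.433605432510376), 53.1965446472168)
t 33.25 tcp [ 470.4 -389.4  299.4] phi 50.15 F [ 0.5  0.2 -0.3] M [-0.02  0.01 -0.02] open 0.403 q7 1.86
units x(down) 3.190 y -0.010 z 0.006 turn 0.000
```

View pics/w13c.png

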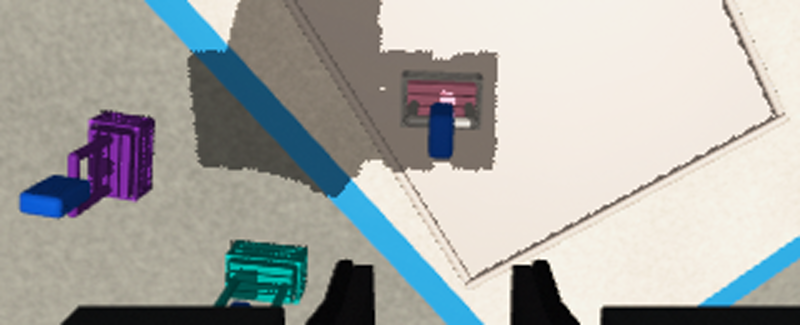

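```bash
python3 - <<'E'
from h import *
f=load('wrist'); P=cloud(f); im=f['im']
hsv=cv2.cvtColor(im,cv2.COLOR_BGR2HSV).astype(int)
m=(hsv[...,0]>=105)&(hsv[...,0]<=125)&(hsv[...,1]>150)&(P[...,2]>80)&(P[...,2]<140)&(abs(P[...,0]-470)<50)&(abs(P[...,1]+390)<50)
q=P[m];t=q[q[:,2]>np.percentile(q[:,2],97)-5]; print(len(t),t.mean(0),cv2.minAreaRect(t[:,:2].astype(np.float32)))
plan(t[:,0].mean(),t[:,1].mean(),108)
E
```

```text
152 [ 467.91161487 -388.23450006  112.7297825 ] ((468.0464782714844, -388.3243408203125), (9.634506225585938, 20.572412490844727), 50.0504150390625)
t 33.25 tcp [ 470.4 -389.4  299.4] phi 50.15 F [ 0.5  0.2 -0.3] M [-0.02  0.01 -0.02] open 0.403 q7 1.86
units x(down) 3.190 y -0.010 z -0.039 turn 0.000
```

```bash
python3 -m creep '0.4 0.8 -0.01 -0.03 0;0.4 0.9 0 0 0;0.4 0.9 0 0 0;0.4 0.56 0 0 0;0.4 0 0 0 0'|sed -n 2,4p; python3 -c "
from h import *
plan(468.1,-388.3,108)"
```

```text
tool_pos: [466.9, -387.9, 108.0]
tcp_rot: [[-0.005, 0.642, 0.766], [0.004, 0.766, -0.642], [-1.0, -0.0, -0.006]]
ft_force: [0.2, -0.0, -0.3]
t 33.875 tcp [ 466.9 -387.9  108. ] phi 50.03 F [ 0.2 -0.  -0.3] M [-0.02 -0.    0.01] open 0.401 q7 2.02
units x(down) -0.000 y 0.007 z 0.020 turn 0.000
```

Gripping, lifting straight up, then turning back to 90° (turn −1.4 units).

```bash
python3 -m creep '0 0 0 0.02 0;0 0 0 0 0;0 0 0 0 0;0 -0.3 0 0 0;0 -0.8 0 0 0' 25|tail -1;python3 -m creep '0 -0.9 0 0 0;0 -0.9 0 0 -0.35;0 -0.7 0 0 -0.35;0 -0.1 0 0 -0.35;0 0 0 0 -0.35'|sed -n '2p;5p';python3 -m creep '0 0 0 0 0'|sed -n '2p;5p'; python3 -c "
from h import *
plan(530,175.2,325,90)"
```

```text
opening: 0.136
tool_pos: [468.5, -390.9, 335.1]
opening: 0.133
tool_pos: [468.3, -390.5, 333.8]
opening: 0.137
t 35.25 tcp [ 468.3 -390.5  333.8] phi 89.86 F [-0.9 -0.3 -2. ] M [0.04 0.   0.01] open 0.137 q7 2.46
units x(down) 0.147 y 9.432 z 1.005 turn -0.005
after turn: x 0.147 y 9.429 z 1.028
```

```bash
python3 -m creep '0 0 0.94 0.1 0;0 0 0.94 0.1 0;0 0 0.94 0.1 0;0 0 0.94 0.1 0;0 0 0.94 0.1 0'|sed -n 2p;python3 -m creep '0 0 0.94 0.1 0;0 0 0.94 0.1 0;0 0 0.94 0.1 0;0 0 0.94 0.1 0;0 0 0.94 0.1 0'|sed -n 2p;python3 -m creep '0 0 0 0 0;0 0 0 0 0'; python3 -c "
from h import *
save('wrist','w14.png')
plan(530,175.2,215,90)"
```

```text
tool_pos: [498.5, -106.8, 332.9]
tool_pos: [528.7, 175.0, 333.0]
time_s: 36.75
tool_pos: [528.7, 172.7, 332.5]
tcp_rot: [[-0.0, 0.002, 1.0], [-0.001, 1.0, -0.002], [-1.0, -0.001, -0.0]]
ft_force: [0.6, -1.5, -1.4]
opening: 0.135
t 36.8 tcp [528.8 171.9 332.7] phi 89.79 F [ 0.1 -0.9 -1. ] M [ 0.02 -0.04  0.01] open 0.137 q7 1.3
units x(down) 1.962 y 0.057 z 0.019 turn -0.007
after turn: x 1.962 y 0.055 z 0.019
```

View pics/w14.png

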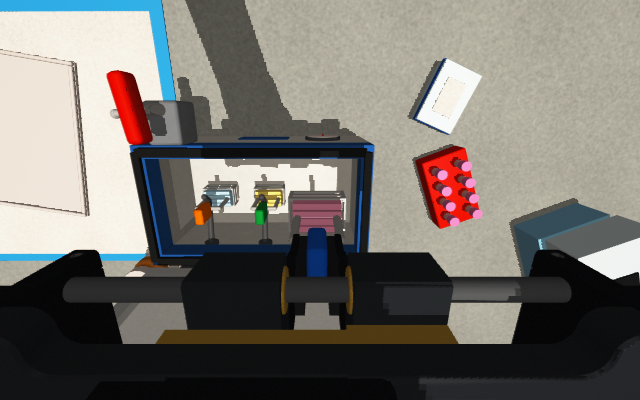

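The blue basket is at (317,215) before the left hook, with the other two still hanging. I'm lowering it.

```bash
python3 -m creep '0 0.5 0.05 0.02 0;0 0.7 0 0 0;0 0.7 0 0 0;0 0 0 0 0;0 0 0 0 0'|sed -n 2p; python3 -c "
from h import *
save('wrist','w15.png')
plan(530,175.2,142,90)"
```

```text
tool_pos: [531.2, 175.9, 220.4]
t 37.475 tcp [531.4 176.3 220.8] phi 89.91 F [ 0.5  1.3 -1.5] M [ 0.08 -0.01  0.08] open 0.135 q7 1.36
units x(down) 1.313 y -0.020 z -0.029 turn -0.003
after turn: x 1.313 y -0.018 z -0.024
```

View pics/w15.png

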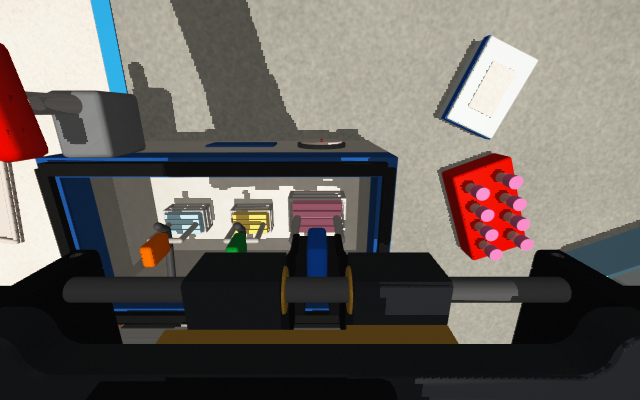

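```bash
python3 -m creep '0 0.5 -0.02 -0.02 0;0 0.45 0 0 0;0 0.35 0 0 0;0 0 0 0 0;0 0 0 0 0'|sed -n '2p;4p'; python3 -c "
from h import *
plan(572.8,175.2,141,90)"
```

```text
tool_pos: [530.1, 175.8, 142.4]
ft_force: [-0.7, 0.3, -1.0]
t 38.1 tcp [530.1 175.8 142.4] phi 90.0 F [-0.7  0.3 -1. ] M [-0.    0.04  0.05] open 0.137 q7 1.42
units x(down) 0.026 y -0.010 z 0.712 turn -0.000
after turn: x 0.024 y -0.010 z 0.712
```

```bash
python3 -m creep '0 0.02 0 0.2 0;0 0 0 0.25 0;0 0 0 0.25 0;0 0 0 0 0;0 0 0 0 0'|sed -n '2p;4p';python3 -m creep '0 0.15 0 0 0;0 0.15 0 0 0;0 0 0 0 0;0 0.05 0 0 0;0 0 0 0 0'|sed -n '2p;4p'
```

```text
tool_pos: [570.4, 175.4, 139.0]
ft_force: [-0.2, -1.1, -0.4]
tool_pos: [576.6, 176.1, 122.8]
ft_force: [4.4, -0.6, 15.4]
```

```bash
python3 -c "
from h import *
f=save('wrist','w16.png'); save('scene','s16.png',(290,90,450,260),3.5)
save('side','d16.png',(240,110,350,230),5)
plan(572.8,175.2,120,90)"
```

```text
t 39.5 tcp [576.6 176.1 122.9] phi 89.98 F [ 3.3 -0.7 15.4] M [-0.16 -0.95 -0.01] open 0.132 q7 1.47
units x(down) 0.047 y -0.015 z -0.064 turn -0.001
after turn: x 0.048 y -0.015 z -0.064
```

View pics/w16.png

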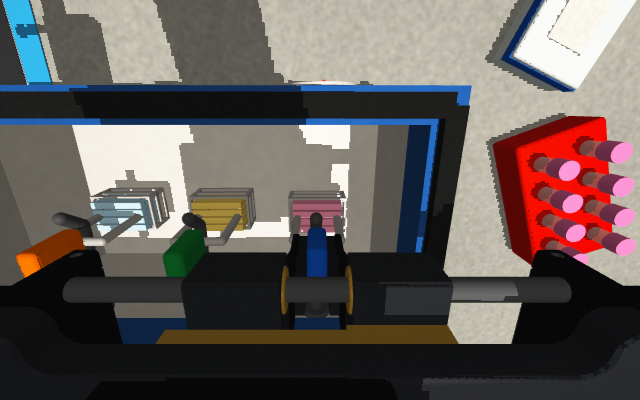

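View pics/s16.png

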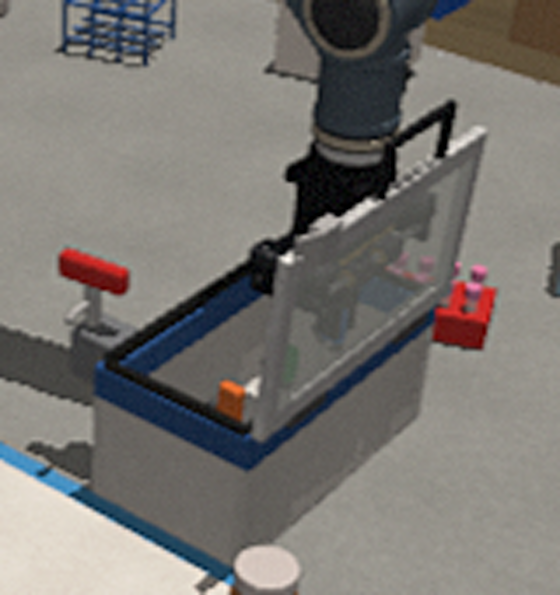

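```bash
python3 -m creep '0 -0.08 0 0 0;0 0 0 -0.07 0;0 0 0 0 0;0 0 0 0 0'|sed -n '2p;4p';python3 -m creep '0 0.05 0 0 0;0 0 0 0 0;0 0 0 0 0'|sed -n '2p;4p'
```

```text
tool_pos: [573.4, 175.8, 127.0]
ft_force: [8.6, -1.2, 9.3]
tool_pos: [575.2, 176.1, 124.1]
ft_force: [13.3, 0.2, 4.9]
```

```bash
python3 -m creep '0 -0.1 0 0 0;0 0 0 0.12 0;0 0 0 0 0;0 0 0 0 0'|sed -n '2p;4p';python3 -m creep '0 0.1 0 0 0;0 0 0 0 0;0 0 0 0 0'|sed -n '2p;4p'
```

```text
tool_pos: [575.0, 175.6, 126.1]
ft_force: [5.7, 0.1, -1.0]
tool_pos: [577.4, 175.9, 122.9]
ft_force: [5.9, -0.3, 11.8]
```

```bash
python3 - <<'E'
from h import *
f=save('wrist','w17.png',(270,170,370,270),6); f=load('wrist')
P=cloud(f)
for (u,v) in [(317,195),(317,205),(300,200),(335,200),(300,225),(335,225),(316,217),(317,235),(317,245)]:
    print((u,v),P[v,u].round(1),f['im'][v,u])
plan()
E
```

```text
(317, 195) [561.8 176.7  32.3] [100 105 109]
(317, 205) [565.1 176.7  48.9] [111  94 163]
(300, 200) [564.8 162.4  36.6] [ 93  90 118]
(335, 200) [564.5 191.8  37.9] [ 93  90 119]
(300, 225) [582.8 162.7  47.9] [ 85  74 124]
(335, 225) [574.6 190.1  67.5] [74 79 81]
(316, 217) [555.  175.9 101.2] [50 49 50]
(317, 235) [565.1 176.5 105.5] [90 37  9]
(317, 245) [565.5 176.5 118.1] [89 38  9]
t 41.3 tcp [577.4 175.9 122.8] phi 89.99 F [ 5.4 -0.7 11.3] M [ 0.   -1.33  0.04] open 0.139 q7 1.47
units x(down) 0.000 y 0.000 z 0.000 turn 0.000
```

View pics/w17.png

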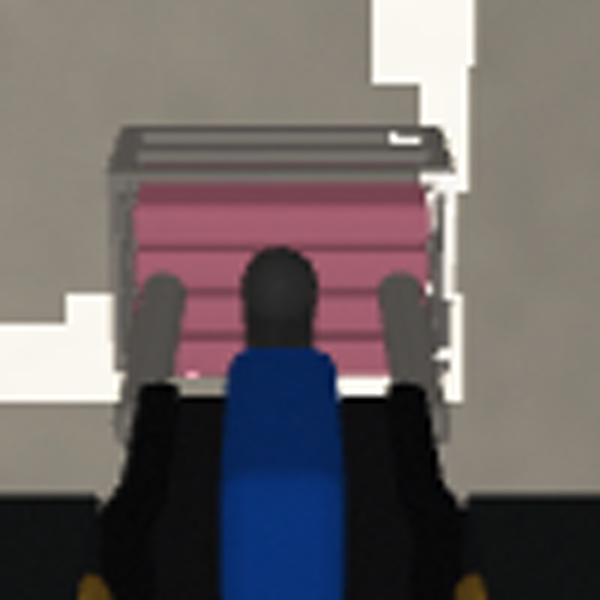

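```bash
python3 -m creep '0 -0.08 0 0.02 0;0 0 0 0 0;0 0 0 0 0'|sed -n '2p;4p';python3 -m creep '0.3 0 0 0 0;0.3 0 0 0 0;0.3 0 0 0 0;0.3 0 0 0 0;0.3 0 0 0 0'|sed -n '2p;4,6p'; python3 -c "
from h import *
save('wrist','w18.png')"
```

```text
tool_pos: [575.4, 175.6, 125.4]
ft_force: [3.7, -0.9, 5.3]
tool_pos: [574.7, 175.5, 124.8]
ft_force: [0.6, 0.1, 0.2]
opening: 0.3
```

View pics/w18.png

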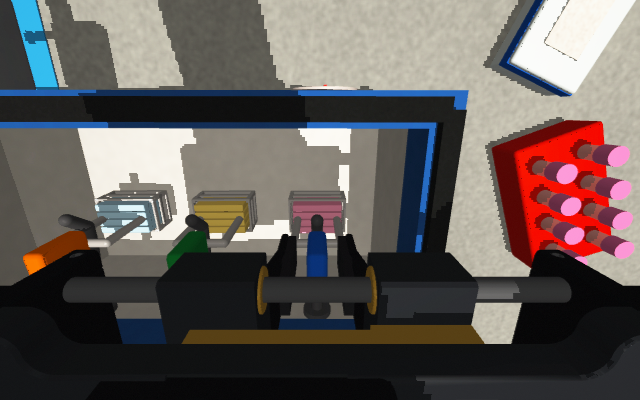

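The force went to zero on release and the basket hangs level with its eye around the hook. I'm retreating upwards and looking from above.

```bash
python3 -m creep '0.3 -0.4 0 0 0;0.3 -0.7 0 0 0;0.3 -1 0 0 0;0.3 -1 0 -0.5 0;0.3 0 -0.6 -0.8 0'|sed -n 2p; python3 -m creep '0.3 0 -0.6 -0.3 0;0.3 0 0 0 0;0.3 0 0 0 0'|sed -n 2p; python3 - <<'E'
from h import *
save('wrist','w19.png',(160,100,480,260),2.4); f=load('wrist'); P=cloud(f); im=f['im']
hsv=cv2.cvtColor(im,cv2.COLOR_BGR2HSV).astype(int)
for n,(a,b) in dict(orange=(5,18),green=(50,75),blue=(105,125)).items():
    m=(hsv[...,0]>=a)&(hsv[...,0]<=b)&(hsv[...,1]>150)&(f['z']>0)&(P[...,2]>85)&(P[...,2]<135)&(P[...,0]>555)&(P[...,0]<600)&(P[...,1]>-10)&(P[...,1]<195)
    q=P[m]
    if len(q)<5: print(n,len(q)); continue
    t=q[q[:,2]>np.percentile(q[:,2],97)-5]; print(n,len(t),np.percentile(q[:,2],97),t.mean(0).round(1),cv2.minAreaRect(t[:,:2].astype(np.float32)))
plan()
E
```

```text
tool_pos: [501.5, 141.9, 311.2]
tool_pos: [481.2, 104.1, 307.1]
orange 23 123.49057922058056 [566.5  16.8 121.4] ((566.3341674804688, 16.66734504699707), (9.916568756103516, 1.7075769901275635), 85.98251342773438)
green 129 125.56152894584174 [575.4  96.4 124.3] ((576.1492309570312, 95.98886108398438), (10.317586898803711, 21.84808921813965), 89.80732727050781)
blue 30 123.56144179757786 [569.3 173.1 121.4] ((571.9884033203125, 171.8376922607422), (7.373228073120117, 17.19142723083496), 56.06687927246094)
t 43.4 tcp [481.4 104.5 306.9] phi 90.08 F [-0.6  0.2 -0.2] M [ 0.07 -0.02 -0.01] open 0.299 q7 1.35
units x(down) 0.000 y 0.000 z 0.000 turn 0.000
```

View pics/w19.png

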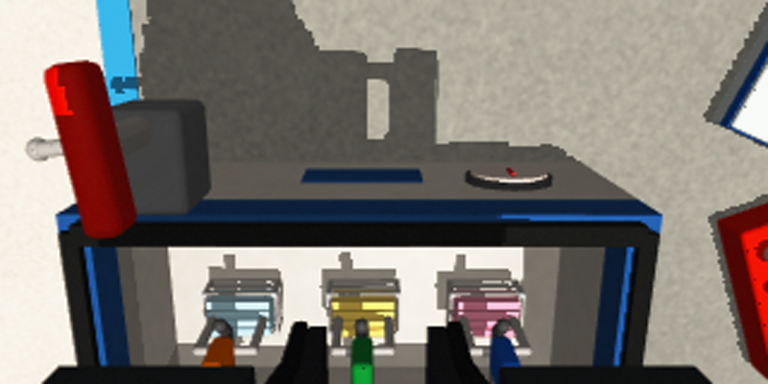

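All three baskets hang on their hooks with level tabs, at the same height (tops at about 124 mm). Now for the lid: back to the handle.

```bash
python3 -m creep '0.4 -0.9 0 0 0;0.4 -0.9 0 0 0;0.4 -0.6 0 0 0.35;0.4 0 0 0 0.35;0.4 0 0 0 0.35'|sed -n 2p; python3 -m creep '0.4 0 0 0 0.35;0.4 0 0 0 0.35;0.4 0 0 0 0.35;0.4 0 0 0 0.35;0.4 0 0 0 0.35'|sed -n 2p;python3 -m creep '0.4 0 0 0 0.35;0.4 0 0 0 0;0.4 0 0 0 0'|sed -n 2p; python3 -c "
from h import *
plan(660,126,450,0)"
```

```text
tool_pos: [481.6, 104.9, 451.1]
tool_pos: [481.5, 104.8, 450.5]
tool_pos: [481.2, 104.2, 450.6]
t 45.025 tcp [481.2 104.2 450.6] phi -0.04 F [ 0.7 -1.  -0. ] M [-0.12  0.02  0.04] open 0.401 q7 -0.27
units x(down) 0.010 y 2.979 z -0.366 turn -0.002
after turn: x 0.011 y 2.980 z -0.364
```

```bash
python3 -m creep '0.4 0 0.75 -0.18 0;0.4 0 0.75 -0.18 0;0.4 0 0.75 0 0;0.4 0 0.73 0 0;0.4 0 0 0 0'|sed -n 2p;python3 -c "
from h import *
save('wrist','w20.png')
f=load('wrist');P=cloud(f);im=f['im']
m=(im.max(-1)<60)&(P[...,2]>320)&(P[...,2]<375)&(P[...,0]>600)&(P[...,0]<720)&(P[...,1]>60)&(P[...,1]<190); q=P[m]; print(len(q),np.percentile(q,[2,50,98],axis=0))
plan(660,126,354,0)"
```

```text
tool_pos: [661.9, 124.8, 447.8]
1111 [[654.4942182   81.43561204 338.58236907]
 [658.97546841 133.82756775 354.76526262]
 [663.43072526 175.45492023 356.4311183 ]]
t 45.7 tcp [660.6 124.6 449. ] phi -0.18 F [ 0.2 -0.1  0.7] M [-0.14  0.07  0.  ] open 0.398 q7 -0.05
units x(down) 1.583 y -0.005 z -0.027 turn -0.006
after turn: x 1.583 y -0.009 z -0.024
```

View pics/w20.png

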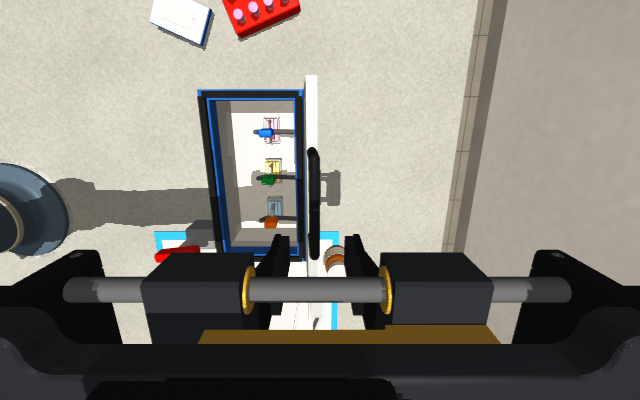

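The handle bar is at x≈314 (rows 150–260), between the fingers, and the three baskets are visible on their hooks. I'm descending and gripping.

```bash
python3 -m creep '0.4 0.55 -0.02 0 0;0.4 0.55 0 0 0;0.4 0.49 0 0 0;0.4 0 0 0 0;0.4 0 0 0 0'|sed -n '2p;4p';python3 -m creep '0 0 0 0 0;0 0 0 0 0;0 0 0 0 0;0 0 0 0 0' 20|sed -n '2p;4,5p'
python3 - <<'E'
import numpy as np
a=np.linspace(1.652,0.05,16); x=-210*np.cos(a); z=210*np.sin(a)
for i in range(15): print('x(down) %.2f y(+x) %.2f'%(-(z[i+1]-z[i])/60,(x[i+1]-x[i])/60), round(a[i+1],2))
E
```

```text
tool_pos: [658.7, 124.6, 357.5]
ft_force: [0.3, -0.1, 0.0]
tool_pos: [659.0, 124.4, 355.9]
ft_force: [0.3, 0.6, 1.3]
opening: 0.103
x(down) -0.01 y(+x) -0.37 1.55
x(down) 0.03 y(+x) -0.37 1.44
x(down) 0.07 y(+x) -0.37 1.33
x(down) 0.11 y(+x) -0.36 1.22
x(down) 0.15 y(+x) -0.34 1.12
x(down) 0.18 y(+x) -0.33 1.01
x(down) 0.21 y(+x) -0.31 0.9
x(down) 0.25 y(+x) -0.28 0.8
x(down) 0.27 y(+x) -0.25 0.69
x(down) 0.30 y(+x) -0.22 0.58
x(down) 0.32 y(+x) -0.19 0.48
x(down) 0.34 y(+x) -0.15 0.37
x(down) 0.36 y(+x) -0.12 0.26
x(down) 0.37 y(+x) -0.08 0.16
x(down) 0.37 y(+x) -0.04 0.05
```

```bash
python3 -m creep '0 -0.01 -0.37 0 0;0 0.03 -0.37 0 0;0 0.07 -0.37 0 0;0 0.11 -0.36 0 0;0 0.15 -0.34 0 0';python3 -m creep '0 0.18 -0.33 0 0;0 0.21 -0.31 0 0;0 0.25 -0.28 0 0;0 0.27 -0.25 0 0;0 0.3 -0.22 0 0'; python3 -m creep '0 0.32 -0.19 0 0;0 0.34 -0.15 0 0;0 0.36 -0.12 0 0;0 0.3 -0.07 0 0;0 0 0 0 0'
```

```text
time_s: 47.45
tool_pos: [550.8, 124.7, 335.6]
tcp_rot: [[0.004, 1.0, -0.004], [0.001, -0.004, -1.0], [-1.0, 0.004, -0.001]]
ft_force: [1.9, -0.8, 2.6]
opening: 0.105
time_s: 48.08
tool_pos: [467.1, 125.1, 262.2]
tcp_rot: [[0.003, 1.0, -0.004], [0.001, -0.004, -1.0], [-1.0, 0.003, -0.001]]
ft_force: [3.1, 1.0, 0.7]
opening: 0.105
time_s: 48.7
tool_pos: [435.2, 125.3, 182.2]
tcp_rot: [[0.001, 1.0, -0.004], [-0.001, -0.004, -1.0], [-1.0, 0.001, 0.001]]
ft_force: [3.2, 0.3, -3.6]
opening: 0.105
```

```bash
python3 -m creep '0 0.25 -0.03 0 0;0 0.23 -0.02 0 0;0 0.03 0 0 0;0 0 0 0 0'
```

```text
time_s: 49.2
tool_pos: [432.0, 125.3, 152.0]
tcp_rot: [[-0.0, 1.0, -0.004], [-0.0, -0.004, -1.0], [-1.0, -0.0, 0.0]]
ft_force: [0.2, 0.5, 1.0]
opening: 0.104
```

```bash
python3 -m creep '0 0.05 0 0 0;0 0 0 0 0;0 0 0 0 0'|sed -n '2p;4p'; python3 -m creep '0.4 0 0 0 0;0.4 0 0 0 0;0.4 0 0 0 0;0.4 -0.7 0 0 0;0.4 -0.9 0 0 0'|sed -n '2p;4p'; python3 -c "
from h import *
save('wrist','w21.png')
plan(441.6,-3.2,270,-83)"
```

```text
tool_pos: [432.0, 125.3, 149.4]
ft_force: [-1.4, -0.4, 5.8]
tool_pos: [430.9, 125.0, 245.2]
ft_force: [1.4, 1.0, -0.3]
t 50.25 tcp [435.4 125.9 252.2] phi -0.3 F [2.1 0.3 5.6] M [ 0.02 -0.13 -0.02] open 0.396 q7 -0.3
units x(down) -0.307 y 0.117 z 2.149 turn 2.887
after turn: x -0.297 y 2.148 z 0.160
```

View pics/w21.png

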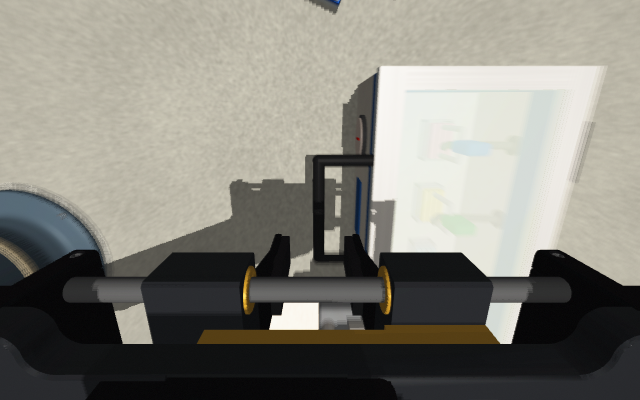

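```bash
python3 -m creep '0.45 -0.9 0 0.5 0;0.45 0 0.1 0.85 0;0.45 0 0 0.8 0;0.45 0 0 0 0.36;0.45 0 0 0 0.36'|sed -n 2p;python3 -m creep '0.45 0 0 0 0.36;0.45 0 0 0 0.36;0.45 0 0 0 0.36;0.45 0 0 0 0.36;0.45 0 0 0 0.36'|sed -n 2p;python3 -m creep '0.45 0 0 0 0.36;0.45 0 0 0 0;0.45 0 0 0 0'|sed -n 2p; python3 - <<'E'
from h import *
save('wrist','w22.png');f=load('wrist'); P=cloud(f); im=f['im'].astype(int);b,g,r=im[...,0],im[...,1],im[...,2]
m=(r>90)&(g<60)&(b<60)&(f['z']>0)&(P[...,2]>197)&(P[...,2]<215)
q=P[m]; print(len(q),cv2.minAreaRect(q[:,:2].astype(np.float32)))
plan(442.2,-3.5,195,-83)
E
```

```text
tool_pos: [437.2, -4.4, 298.8]
tool_pos: [437.2, -3.7, 298.7]
tool_pos: [437.3, -3.7, 298.9]
1129 ((442.3266296386719, -3.616204261779785), (64.28290557861328, 15.652230262756348), 7.0156049728393555)
t 51.925 tcp [437.3  -3.7 298.9] phi -82.62 F [-0.  -0.3 -0.3] M [-0.08  0.15  0.03] open 0.449 q7 -1.52
units x(down) 1.732 y 0.007 z -0.082 turn 0.013
after turn: x 1.732 y 0.006 z -0.082
```

View pics/w22.png

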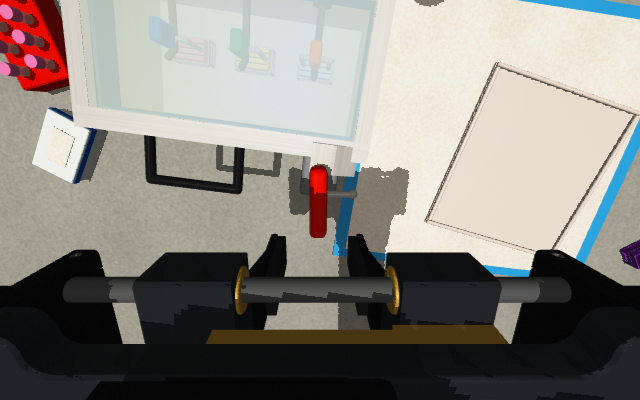

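The lid is shut. The red bar runs (318,170) to (318,237), centred between the fingers, and all three baskets show through the lid. I'm gripping the bar.

```bash
python3 -m creep '0.45 0.6 0 -0.08 0.01;0.45 0.6 0 0 0;0.45 0.5 0 0 0;0.45 0 0 0 0;0.45 0 0 0 0'|sed -n '2p;4p'; python3 -m creep '0 0.02 0 0 0;0 0 0 0 0;0 0 0 0 0;0 0 0 0 0;0 0 0 0 0' 40|sed -n '2p;4,5p';python3 -m creep '0 0 0 0 -0.25;0 0 0 0 -0.25;0 0 0 0 -0.25;0 0 0 0 -0.25;0 0 0 0 -0.25';python3 -c "
from h import *
plan(441.8,-3.2,196,2)"
```

```text
tool_pos: [443.0, -3.1, 198.0]
ft_force: [0.1, -1.1, 0.2]
tool_pos: [442.5, -4.1, 196.3]
ft_force: [0.3, -5.0, 3.3]
opening: 0.183
time_s: 53.8
tool_pos: [442.4, -3.7, 196.3]
tcp_rot: [[0.0, 0.682, -0.732], [-0.0, -0.732, -0.682], [-1.0, 0.0, -0.0]]
ft_force: [-0.5, -3.4, 4.1]
opening: 0.179
t 53.8 tcp [442.4  -3.7 196.3] phi -47.04 F [-0.5 -3.4  4.1] M [-0.91  0.24 -0.15] open 0.179 q7 -0.76
units x(down) 0.005 y -0.012 z 0.002 turn -1.712
after turn: x 0.005 y -0.009 z -0.008
```

```bash
python3 -m creep '0 0 0 0 -0.25;0 0 0 0 -0.25;0 0 0 0 -0.25;0 0 0 0 -0.25;0 0 0 0 -0.25';python3 -m creep '0 0 0 0 -0.2;0 0 0 0 -0.2;0 0 0 0 -0.1;0 0 0 0 0;0 0 0 0 0';python3 -c "
from h import *
plan(441.8,-3.2,196,2)"
```

```text
time_s: 54.42
tool_pos: [442.0, -3.5, 196.3]
tcp_rot: [[-0.001, 0.981, -0.196], [0.001, -0.196, -0.981], [-1.0, -0.001, -0.001]]
ft_force: [-2.0, -3.3, 6.3]
opening: 0.183
time_s: 55.05
tool_pos: [441.8, -3.3, 196.3]
tcp_rot: [[-0.001, 0.999, 0.046], [0.002, 0.046, -0.999], [-1.0, -0.001, -0.002]]
ft_force: [-3.4, -1.8, 5.4]
opening: 0.181
t 55.05 tcp [441.8  -3.3 196.3] phi 2.64 F [-3.4 -1.8  5.4] M [-0.62  0.62 -0.94] open 0.181 q7 0.08
units x(down) 0.005 y -0.000 z -0.002 turn 0.022
after turn: x 0.005 y -0.000 z -0.002
```

```bash
python3 -m creep '0.45 0 0 0 0;0.45 0 0 0 0;0.45 0 0 0 0;0.45 -0.6 0 0 0;0.45 -0.9 0 0 0'|sed -n '2p;4p'; python3 -m creep '0.45 -0.5 0 0 0;0.45 0 0 0 0;0.45 0 0 0 0'|sed -n '2p;4p'; python3 - <<'E'
from h import *
save('wrist','w23.png');f=load('wrist'); P=cloud(f); im=f['im'].astype(int);b,g,r=im[...,0],im[...,1],im[...,2]
m=(r>90)&(g<60)&(b<60)&(f['z']>0)&(P[...,2]>197)&(P[...,2]<215)
q=P[m]; print(len(q),cv2.minAreaRect(q[:,:2].astype(np.float32)))
m=(P[...,2]>140)&(P[...,2]<170)&(P[...,0]>480)&(P[...,0]<500)&(P[...,1]>20)&(P[...,1]<230); print('lid front z',np.median(P[m][:,2]))
m=(P[...,2]>140)&(P[...,2]<170)&(P[...,0]>625)&(P[...,0]<640)&(P[...,1]>20)&(P[...,1]<230); print('lid back z',np.median(P[m][:,2]))
m=(im.max(-1)<50)&(P[...,2]>130)&(P[...,2]<160)&(P[...,0]<440)&(P[...,0]>425)&(P[...,1]>60)&(P[...,1]<170); print('bar top z',np.median(P[m][:,2]))
plan()
E
```

```text
tool_pos: [440.9, -2.8, 285.6]
ft_force: [0.5, 0.3, 0.4]
tool_pos: [441.4, -2.9, 314.9]
ft_force: [-0.5, -0.5, 0.5]
1009 ((441.4453125, -2.7689971923828125), (15.727033615112305, 64.08206176757812), 0.053722698241472244)
lid front z 152.0031290856411
lid back z 151.36575752800127
bar top z 151.32009086086447
t 56.1 tcp [441.2  -3.  314.5] phi 2.94 F [-0.1 -0.4 -0. ] M [-0.12  0.09 -0.02] open 0.448 q7 -0.03
units x(down) 0.000 y 0.000 z 0.000 turn 0.000
```

View pics/w23.png

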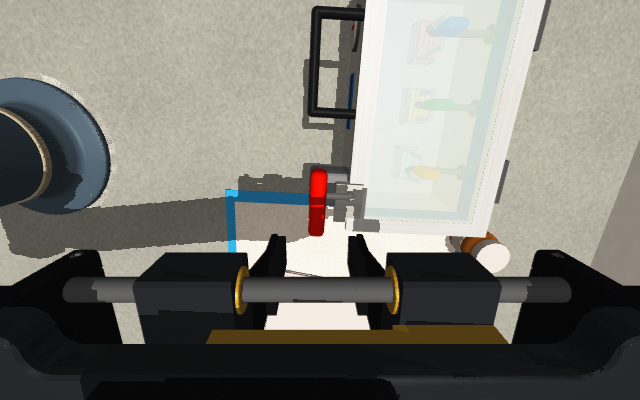

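```bash
python3 -m creep '0.45 -0.9 0 0 0;0.45 0 0 0 0;0.45 0 0 0 0'|sed -n '2p'; python3 -c "
from h import *
save('scene','s24.png',(160,130,440,340),2.8)"
```

```text
tool_pos: [441.5, -3.1, 368.5]
```

View pics/s24.png

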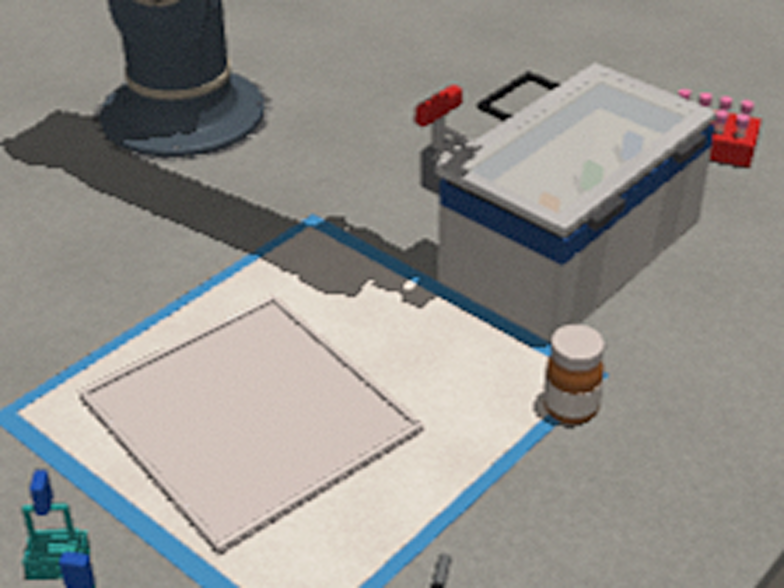

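The tray is empty, the lid is shut with the three tabs visible through it at (550,200), (590,177) and (628,147), and the jar and tube rack haven't moved. I'm handing in.

```bash
python3 -c "
from plant import *
print(finish_job())"
```

```text
the job is handed in; nothing more can be done
None
```

The job is done and handed in at about 56 s of the 200 s allowed. I released the latch and swung the lid open. I then hung the orange basket on the right hook, green on the middle and blue on the left. Finally I shut the lid and turned the T-handle home.

**Last checks:**
- **Latch:** the red crossbar is parallel to the hinge, measured at 0.05°. It started about 9° off, so it was not fully home at the beginning.
- **Lid:** the top is level at about 152 mm, and the top of the lid handle bar is at 151 mm, which is where it should be when drawn tight.
- **Baskets:** before I shut the lid, all three tab tops were 123–126 mm above the bench, where they should be when seated on the hooks. All three were visible through the closed lid afterwards.
- **Other items:** the jar and tube rack are where they were. The purple and turquoise look-alikes were left alone, and the tray is empty and showed no sign of having moved. The final picture did not include the slide box.

**What didn't go smoothly:** the blue basket met the hook about 3 mm higher than the other two, with up to about 15 N. I nudged it and released it just above the seat, and it then hung at the same level as the others. I saw no contact with the frame or gasket in the pictures or the force readings, but I had no direct check of that.

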